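# Clamp a walnut in the screw nut holder until its ratchet slips

## Task

Set the loose walnut in the cup of the screw nut holder, slide the cup's carriage fully home under the screw, then turn the ratchet knob clockwise until the screw is tight on the nut and the knob clearly slips, stopping within a tenth of a turn of its first slip. The nut must stay snugly clamped but uncrushed, so do not press down on the knob or hold it up while it turns; leave the glass, the cup and the salt shaker where they stand.

Things in the scene. Friction and masses are not known exactly. Their poses are not given: they have to be found in the camera images.
- holder: Screw nut holder, fixed to the worktop: wooden base 190 x 104 x 12 mm, two steel posts 84 mm apart carrying a wooden crossbar (108 mm along y, 30 mm along x, top at z = 112 mm). Origin on the worktop straight below the screw axis. Its +x is the direction in which the carriage slides home (away from the robot, turned by the holder's yaw), z up. Base reaches from x = -135 to +55 mm.
- carriage (a joint): Slide of the steel carriage (46 mm wide, 6 mm thick) in the base, m: 0 = fully out towards the robot, 0.100 = fully home against its stop, with the cup under the screw. About 1.2 N of friction.
- carriage_pin (a point): Middle of the upright black pin on the carriage's robot-side end (14 mm diameter, from z = 19 to 49 mm above the worktop; the point is at z = 39 mm), 70 mm in front of the cup's centre. Push it or pinch it to slide the carriage.
- cup_seat (a point): Where the centre of a seated walnut lies: on the axis of the small wooden cup on the carriage (outer diameter 31 mm, opening 22 mm, rim 13.6 mm below this point, at z = 27 mm above the worktop). Moves with the carriage.
- walnut: The one loose walnut in its shell, roughly a ball of 34 x 35 x 36 mm, 12 to 20 g; origin at its underside as built.
- walnut_center (a point): Centre of the loose walnut.
- spindle: The screw's steel spindle on the holder's vertical axis; origin at the centre of the flat underside of its steel collar (18 mm diameter). A round black pressing foot (26 mm diameter, 6 mm thick) on a thin stem is fitted below it; the foot's flat underside is 9 to 15 mm below the origin, set differently each time and not reported, firm under load: contact with the nut has to be felt. The spindle carries the foot, the barrel and the ratchet knob and sinks with the screw.
- barrel (a joint): Turn of the screw's steel barrel (27 mm diameter, just below the knob), rad, clockwise from above positive. 0 = fully raised (underside of the spindle's collar 79.5 mm above the worktop); the spindle, barrel and knob sink 4 mm per radian, at most 3.5 rad. Running friction 0.06 N m; the screw is self-locking and stays where it is left.
- ratchet (a joint): Slip of the ratchet knob on the barrel, rad, clockwise positive; 0 at the start. The knob carries the barrel along until the turning moment reaches 0.14 N m, then slips on it; turned free, it does not slip. Slipping on the nut with no other load on the knob the screw presses with about 20 N. Pulling up on the knob takes that force away (about 20 N of pull makes it slip with no clamping at all); pressing down adds to it (the shell must not get more than 35 N).
- knob_grip (a point): Point on the knob's axis 22 mm above its lower end. The round fluted wooden knob is 32 mm in diameter and 40 mm tall, axis vertical, on top of the screw; this point is at z = 172 mm above the worktop when the barrel reads 0 and sinks with the screw. The crossbar's top is at least 45 mm below this point. The black dash on the knob and the one on the barrel line up at zero slip.
- tumbler: Bystander: drinking glass, 76 mm diameter, 86 mm tall, loose; origin under its centre.
- espresso_cup: Bystander: brown espresso cup, 67 x 94 x 58 mm, loose; origin under its centre.
- salt_shaker: Bystander: salt shaker, 44 mm diameter, 90 mm tall, loose; origin under its centre.
There are look-alikes about, which are no part of the job. Of the things that look like the walnut, take the one that is farthest from the robot's base at the start.

How it is judged:
On the way, in this order (a step that is already met when the one before it is completed fails the run):
1. the walnut sits in the cup, let go (distance between walnut_center and cup_seat below 0.008 m and contact force between the fingers and walnut below 0.3 N), for 0.2 s.
2. the carriage is fully home (within 4 mm) with the walnut in the cup (distance between walnut_center and cup_seat below 0.008 m and value of joint carriage above 0.096 m), for 0.2 s.
3. the knob has slipped at least 0.2 rad with the screw pressing on the walnut with more than 6 N (all of step 2 and value of joint ratchet above 0.2 rad and contact force between spindle and walnut above 6 N), for 0.2 s.
At the end, for the whole second after the job is handed in: The walnut sits still in the cup (centre within 8 mm of the seat point), the carriage is home within 4 mm, the knob has slipped 0.2 to 0.65 rad on the barrel, and the screw still presses on the walnut with 6 to 35 N after the robot has let go (all of step 3 and value of joint ratchet below 0.65 rad and contact force between spindle and walnut below 35 N and linear speed of walnut below 0.01 m/s); the robot touches nothing.
It fails at once if the walnut is pressed by the screw with more than 35 N (crushed) (contact force between spindle and walnut above 35 N).
It fails at once if the knob is slipped more than 0.65 rad on the barrel (value of joint ratchet above 0.65 rad).
It fails at once if the glass is moved more than 30 mm or tipped (distance of tumbler from where it was at the start of the episode above 0.03 m or angle between tumbler's own z axis and vertical above 0.4 rad).
It fails at once if the espresso cup is moved more than 30 mm or tipped (distance of espresso_cup from where it was at the start of the episode above 0.03 m or angle between espresso_cup's own z axis and vertical above 0.4 rad).
It fails at once if the salt shaker is moved more than 30 mm or tipped (distance of salt_shaker from where it was at the start of the episode above 0.03 m or angle between salt_shaker's own z axis and vertical above 0.4 rad).
It also fails if it takes over 72 s, if anything falls off the work surface, if the arm or the gripper's body presses on something with over 40 N, if the wrist force passes 120 N, or if a joint passes its speed limit or range.

## Robot

A 7-joint arm with a two-finger parallel gripper is mounted at the origin on a cart in front of the work surface, level with it; the furniture and walls round the work are solid. World frame = base frame: x ahead of the robot, y to its left, z up, the work surface at z = 0. Lengths are in m, angles in rad, forces in N, time in s.
With the tool pointing down it reaches from about 0.425 to 0.875 m from the base axis. Payload 4.7 kg.
Tool frame: the origin (TCP) lies on the centre line of the jaws, within the pads' length; the fingertips stand 8 mm ahead of it and the grasp point (between the pads) lies 11 mm behind it; z points along the fingers, y is the direction in which the jaws open and shut (so a half turn about z gives the same grasp; the last joint's range is limited). The gripper opens to 87 mm and grips with 3 to 60 N. Pads are 19 mm wide; open, the fingers measure 117 mm over their backs; the gripper's body (75 mm by 190 mm) begins 51 mm behind the grasp point.
Start: joints at [1.226, 0.321, -0.07, 1.45, 0.023, 1.371, -0.057], TCP at [0.228, -0.609, 0.231] pointing down, gripper open.
Joint ranges: [-2.86, 2.86], [-0.3, 2.09], [-1.38, 1.24], [0.06, 2.45], [-1.56, 4.7], [0.09, 2.05], [-2.69, 2.69]. Speed limits (rad/s): [2.57, 2.57, 3.14, 3.14, 3.14, 3.14, 3.14].

## Interface

Orientations are given as a rotation vector (axis times angle).
In Python, from bench import ctrl, cams, workorder gives the robot as it stands. The module is installed in compiled form; this text tells all that it offers.
- The arm moves only by the tool carry_out, never from a script. Its argument "rows" is a list of rows, each an object with "offset": the shift along the tool's x, y, z in m, a list of three; "rot": the turn, a rotation vector about the tool's x, y, z in degrees, a list of three; "gripper": the opening, from 0 (shut) to 1 (fully open). In form: [{"offset": [dx, dy, dz], "rot": [rx, ry, rz], "gripper": gripper}, ...]. A call has 1 to 10 rows; each row shifts and turns the commanded pose from where the row before left it, along the tool's axes as they then stand; what a row does not reach is not made up. A row lasts 1/8 s, in which the tool goes at most 62.5 mm and 10.7 degrees, less where a joint would pass 70% of its speed; a pose out of reach is approached as far as the arm can. A call is refused whole if a number of a shift passes 0.0625 or a number of a turn 10.7, either way. A call with a gripper value outside its range is refused whole. The fingers move at their own pace and stop on an object; "grip_force" is the grip in N (left out, the last holds). Time passes only in rows, so rows that do not move let the fingers close. It gives the time, the measured TCP pose, the force and the opening at its end, in the units of the state.
- ctrl.get_state(): the state, without advancing time (a new reading comes with each control period).
- cams.get_image(name): name is "scene" or "top" or "wrist"; returns a dict with "img" (384x512x3 uint8, red, green, blue), "vfov" (degrees; the focal length in pixels is half the picture's height over the tangent of half this angle, whatever the lens; pixels are square), "cx", "cy" (the principal point, pixels), "R" (3x3) and "t" (3): a world point X has camera coordinates R X + t. Camera axes: x right, y down, z forward; pixel columns grow to the right and rows downward; lengths in m; the calibration is good to about 2 mm. A picture is of the moment at which its call begins. There is no depth.
- workorder.close_job(): hands the job in, once; it reports no verdict.
The state is a dict: "time": time; "joint_positions": joint angles; "qd": joint speeds; "joint_torque": joint torques, N m; "position": TCP position; "tool_rot": TCP orientation; "ft_force": force on the tool from outside, world axes, zero at the start; "torque": the same for the moment, N m; "grip_width": opening from 0.0 (shut) to 1.0 (fully open).
Only numpy, scipy, OpenCV 4.12 (cv2) and the standard library are available. Lean on these libraries where they do the work, as an engineer would, in place of code of your own. Each camera call takes 0.05 s, during which the arm holds its last target.

## Working session

There is one attempt and no reset: what is moved stays moved. The work goes in short steps, Python scripts to look and compute and a tool call to move; the robot and the scene stay as the last step left them, time stands still between calls to the robot, and variables do not carry over. Pictures are saved under pics/ and viewed, and the job is handed in when it is done.

Besides the shell and the picture viewer there is one more tool, called after "Request:" as name(argument=value, ...) on one line, values as JSON. carry_out: Moves the arm, as the interface text tells. Its arguments: {"type":"object","properties":{"rows":{"type":"array"},"grip_force":{"type":"number"}},"required":["rows"]}

```bash
mkdir -p pics
python3 - <<'E'
from bench import ctrl,cams
import cv2
s=ctrl.get_state()
for k,v in s.items(): print(k,v)
for n in ["scene","top","wrist"]:
    d=cams.get_image(n); cv2.imwrite(f"pics/{n}0.png",d["img"][:,:,::-1]); print(n,d["vfov"],d["cx"],d["cy"],d["R"],d["t"], {k for k in d})
E
```

```text
time 0.0
joint_positions [ 1.22612735  0.32185877 -0.0700865   1.45163245  0.02256183  1.37078779
 -0.05687447]
qd [-0.00018182 -0.00024621 -0.00035833 -0.00273595 -0.00018559  0.00106936
  0.00116713]
joint_torque [ 3.54595513e-04 -4.91280949e+01 -4.03487189e-01 -3.12529707e+01
 -6.38422254e-02  4.38267749e-02  1.71854363e-04]
position [ 0.22801545 -0.60814125  0.22945962]
tool_rot [-3.08933938e+00 -5.60279877e-01  6.20513364e-04]
ft_force [ 0.81396229 -0.11138696 -0.24779077]
torque [ 0.00517074  0.0218155  -0.00113844]
grip_width 0.9969742051387834
scene 51.375803668364355 252.05055775516766 195.07329408146282 [[-0.52259698 -0.85256347  0.0052848 ]
 [-0.63440771  0.38471774 -0.67046187]
 [ 0.56957814 -0.35373407 -0.74192517]] [0.18333227 0.43006023 0.85425049] {'vfov', 'cy', 't', 'R', 'img', 'cx'}
top 57.81071761883013 257.17119288043267 200.24681732862913 [[ 0.00265376 -0.99994151 -0.0104853 ]
 [-0.99625538 -0.00173755 -0.08644186]
 [ 0.08641858  0.01067544 -0.99620172]] [-0.08809563  0.51223802  1.31121802] {'vfov', 'cy', 't', 'R', 'img', 'cx'}
wrist 65.26953978374279 253.6736903406741 193.70928132158565 [[ 0.35155295 -0.93616553 -0.00215293]
 [-0.9007786  -0.33888884  0.2715737 ]
 [-0.25496754 -0.09353322 -0.96241524]] [-0.649006   -0.03349412  0.3894938 ] {'vfov', 'cy', 't', 'R', 'img', 'cx'}
```

View pics/scene0.png

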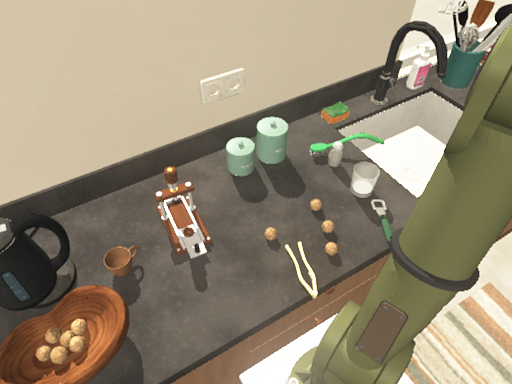

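View pics/top0.png

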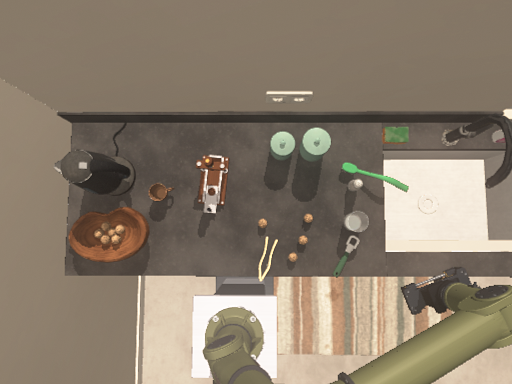

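View pics/wrist0.png

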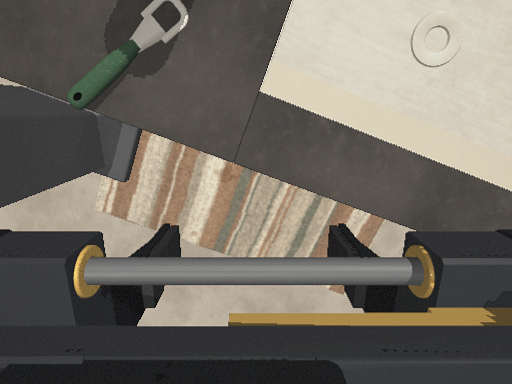

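```bash
cat > h.py <<'E'
import numpy as np, cv2
from bench import ctrl,cams
def ray(d,u,v):
    f=d["img"].shape[0]/2/np.tan(np.radians(d["vfov"])/2)
    R=np.array(d["R"]);t=np.array(d["t"])
    return -R.T@t, R.T@np.array([(u-d["cx"])/f,(v-d["cy"])/f,1])
def atz(d,u,v,z):
    o,r=ray(d,u,v); return o+r*(z-o[2])/r[2]
def proj(d,X):
    f=d["img"].shape[0]/2/np.tan(np.radians(d["vfov"])/2)
    c=np.array(d["R"])@np.array(X)+np.array(d["t"]); return c[0]/c[2]*f+d["cx"],c[1]/c[2]*f+d["cy"]
def tri(obs):
    A=np.zeros((3,3));b=np.zeros(3)
    for d,u,v in obs:
        o,r=ray(d,u,v); r=r/np.linalg.norm(r);P=np.eye(3)-np.outer(r,r);A+=P;b+=P@o
    return np.linalg.solve(A,b)
def crop(d,x0,y0,w,h,s,name):
    cv2.imwrite(name,cv2.resize(d["img"][y0:y0+h,x0:x0+w,::-1],None,fx=s,fy=s,interpolation=cv2.INTER_CUBIC))
E
python3 - <<'E'
from h import *
t=cams.get_image("top");s=cams.get_image("scene")
print(proj(t,[0,0,0]))
for n,(u,v) in {"A":(263,223),"B":(308,218),"C":(303,240),"D":(293,257),"bowl":(110,225),"bowl2":(100,235)}.items():
    p=atz(t,u,v,.018); print(n,p.round(3),np.hypot(*p[:2]).round(3), np.round(proj(s,p)))
crop(t,240,200,90,75,8,"pics/t1.png"); crop(s,250,190,100,80,8,"pics/s1.png")
crop(t,185,145,60,75,8,"pics/t2.png"); crop(s,145,155,75,110,5,"pics/s2.png")
E
```

```text
(np.float64(233.80853222386258), np.float64(336.0905863894976))
A [ 0.426 -0.109  0.018] 0.439 [271. 233.]
B [ 0.445 -0.281  0.018] 0.526 [316. 204.]
C [ 0.361 -0.262  0.018] 0.446 [328. 226.]
D [ 0.297 -0.223  0.018] 0.372 [332. 248.]
bowl [0.416 0.478 0.018] 0.634 [ 58. 343.]
bowl2 [0.378 0.515 0.018] 0.639 [ 45. 367.]
```

View pics/t1.png

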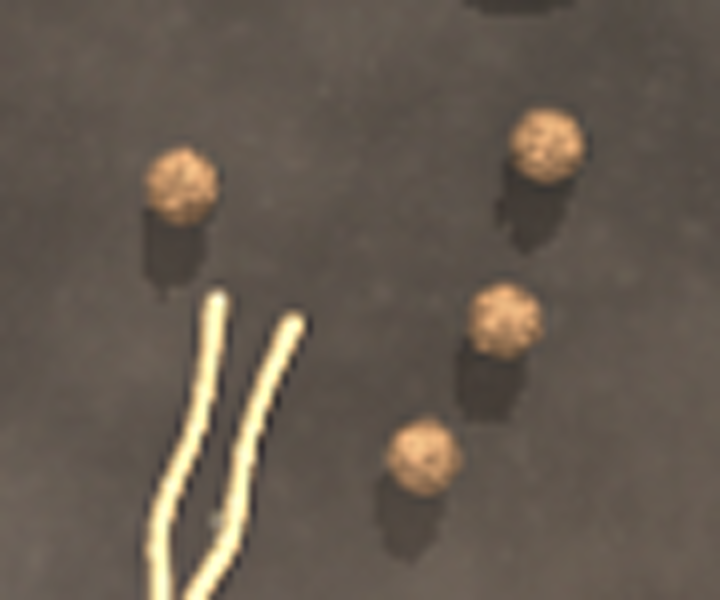

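View pics/s1.png

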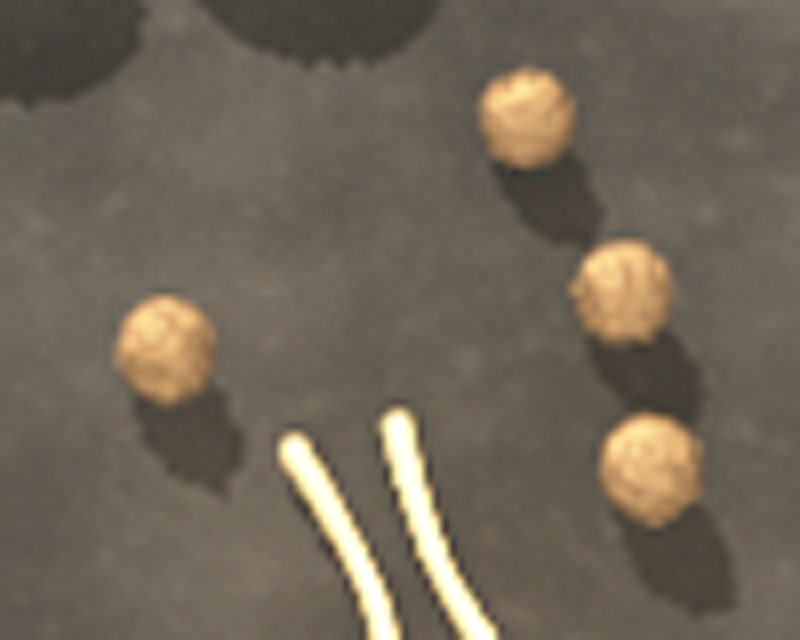

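View pics/t2.png

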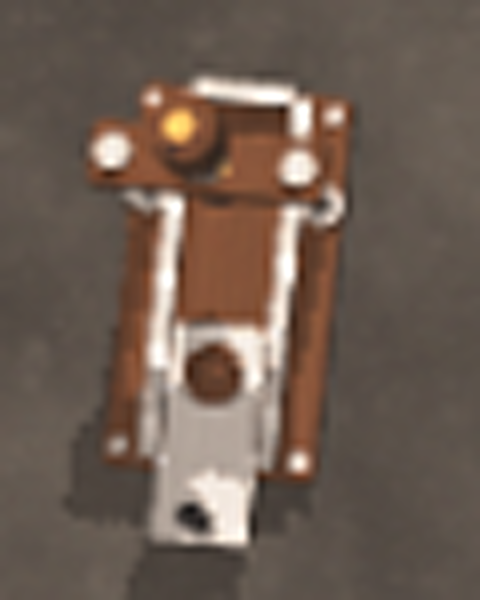

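View pics/s2.png

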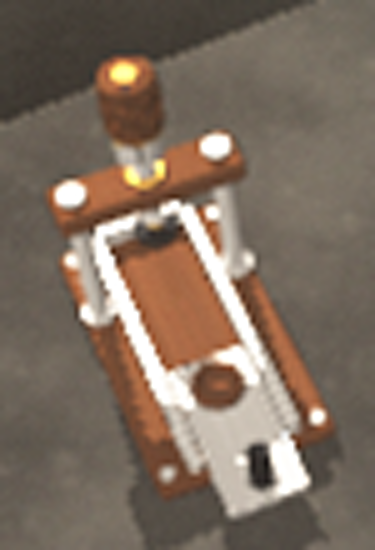

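Run:
```python
from h import *
t=cams.get_image("top");s=cams.get_image("scene")
crop(t,65,195,90,75,8,"pics/t3.png"); crop(s,0,290,130,94,6,"pics/s3.png")
```

```text
(no output)
```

View pics/t3.png

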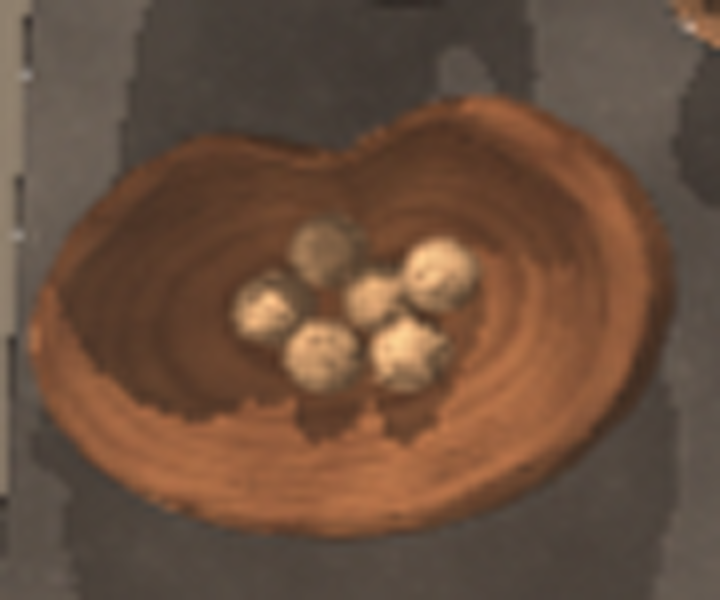

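View pics/s3.png

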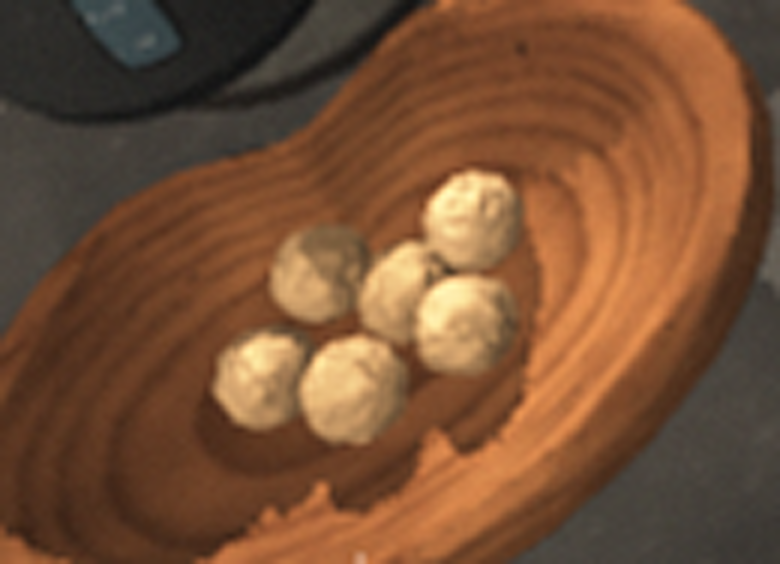

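Run:
```python
from h import *
t=cams.get_image("top");s=cams.get_image("scene")
def cen(d,x0,y0,w,h):
    c=cv2.cvtColor(d["img"][y0:y0+h,x0:x0+w],cv2.COLOR_RGB2HSV)
    m=((c[...,1]>95)&(c[...,2]>110)).astype(np.uint8)
    n,l,st,ce=cv2.connectedComponentsWithStats(m); i=1+st[1:,4].argmax()
    return st[i].tolist(),ce[i]+[x0,y0]
a,p=cen(t,298,208,22,20); b,q=cen(s,305,192,22,25); print(a,p,b,q)
print("B tri",tri([(t,*p),(s,*q)]), atz(t,*p,.018),atz(s,*q,.018))
k=[(t,207.5,160.8),(s,169.6,169.6)]; print("knobtop",tri(k),atz(*k[0],.190),atz(*k[1],.190))
c=[(t,211.7,191.9),(s,188.6,232)]; print("cup rim",tri(c),[atz(*x,.0275) for x in c])
c=[(t,209.3,209),(s,197.4,245.5)]; print("pin top",tri(c),[atz(*x,.049) for x in c])
# base corner screws
for n,x,y,X,Y in [("front left",117,445,167,473),("front right",299,461,318,417),("back right",334,116,None,None),("post L",112,150,69,195),("post R",298,167,215,146)]:
    p=(185+x/8,145+y/8); z=.014 if n[0]!='p' else .114
    print(n,atz(t,*p,z), atz(s,145+X/5,155+Y/5,z) if X else '')
```

```text
[6, 6, 9, 9, 60] [308.06666667 217.55      ] [5, 7, 12, 12, 113] [315.38938053 204.40707965]
B tri [ 0.44693881 -0.2818928   0.01500259] [ 0.44671845 -0.28161718  0.018     ] [ 0.44517118 -0.27985435  0.018     ]
knobtop [0.63232929 0.08081664 0.18883521] [0.63160272 0.0797736  0.19      ] [0.63180668 0.08191663 0.19      ]
cup rim [0.54463246 0.08855116 0.02277794] [array([0.54371202, 0.08720983, 0.0275    ]), array([0.54162931, 0.09024125, 0.0275    ])]
pin top [0.47715096 0.09312393 0.04349151] [array([0.47678784, 0.09226124, 0.049     ]), array([0.47344697, 0.0944187 , 0.049     ])]
front left [0.51124656 0.13535934 0.014     ] [0.51187508 0.1366272  0.014     ]
front right [0.50365826 0.04731636 0.014     ] [0.5025282  0.04915678 0.014     ]
back right [0.67235176 0.03214866 0.014     ] 
post L [0.63616268 0.12217228 0.114     ] [0.63699464 0.12362102 0.114     ]
post R [0.62846256 0.03814951 0.114     ] [0.62931069 0.0396763  0.114     ]
```

```bash
cat >> h.py <<'E'
from scipy.spatial.transform import Rotation as Ro
def pose():
    s=ctrl.get_state(); return np.array(s["position"]),Ro.from_rotvec(s["tool_rot"]),s
def down(yaw): # tool z down, tool x axis at world azimuth yaw(deg)
    a=np.radians(yaw);x=np.array([np.cos(a),np.sin(a),0]);z=np.array([0,0,-1.]);y=np.cross(z,x)
    return Ro.from_matrix(np.array([x,y,z]).T)
def plan(target,yaw):
    p,R,s=pose(); T=down(yaw)
    d=R.inv().apply(np.array(target)-p); r=np.degrees((R.inv()*T).as_rotvec())
    x=R.as_matrix()[:,0]
    print("now",p.round(4),"yaw",np.degrees(np.arctan2(x[1],x[0])).round(2),"tilt",np.degrees(np.arccos(-R.as_matrix()[2,2])).round(2))
    print("offset tool total",d.round(4),"rot total deg",r.round(2),"dist",np.linalg.norm(d).round(4))
    print("q7",s["joint_positions"][6],"F",np.round(s["ft_force"],2),"M",np.round(s["torque"],3),"w",round(s["grip_width"],4),"t",round(s["time"],2))
E
python3 - <<'E'
from h import *
p,R,s=pose(); print(R.as_matrix().round(3))
w=cams.get_image("wrist"); c=-np.array(w["R"]).T@np.array(w["t"]); print("cam in tool",R.inv().apply(c-p).round(3), "cam axes in tool",(R.inv().as_matrix()@np.array(w["R"]).T).round(2))
plan([.446,-.281,.12],0)
t=cams.get_image("top")
print("tumbler",atz(t,357,222,.04),"salt",atz(t,356,184,.05),"cup",atz(t,158,191,.03),"canister",atz(t,283,143,.1), "wall",atz(t,250,121,0))
E
```

```text
[[ 0.936  0.351 -0.   ]
 [ 0.351 -0.936  0.   ]
 [-0.    -0.    -1.   ]]
cam in tool [ 0.074  0.    -0.153] cam axes in tool [[ 0.   -0.96 -0.27]
 [ 1.    0.   -0.  ]
 [ 0.   -0.27  0.96]]
now [ 0.2282 -0.6086  0.2305] yaw 20.56 tilt 0.0
offset tool total [ 0.319  -0.2303  0.1105] rot total deg [-0.    0.   20.56] dist 0.4086
q7 -0.056864860996028714 F [0.22 0.28 0.3 ] M [0.019 0.019 0.022] w 1.0005 t 0.5
tumbler [ 0.42964307 -0.46163974  0.04      ] salt [ 0.57187016 -0.45829026  0.05      ] cup [0.546595   0.29285071 0.03      ] canister [ 0.71592168 -0.18170168  0.1       ] wall [ 0.83048697 -0.05738658  0.        ]
```

Request:
carry_out(rows=[{"offset": [0.0354, -0.0256, 0.007], "rot": [0, 0, 0], "gripper": 0.7}, {"offset": [0.0354, -0.0256, 0.007], "rot": [0, 0, 0], "gripper": 0.7}, {"offset": [0.0354, -0.0256, 0.007], "rot": [0, 0, 0], "gripper": 0.7}, {"offset": [0.0354, -0.0256, 0.007], "rot": [0, 0, 0], "gripper": 0.7}, {"offset": [0.0354, -0.0256, 0.007], "rot": [0, 0, 0], "gripper": 0.7}, {"offset": [0.0354, -0.0256, 0.007], "rot": [0, 0, 0], "gripper": 0.7}, {"offset": [0.0354, -0.0256, 0.007], "rot": [0, 0, 0], "gripper": 0.7}, {"offset": [0.0354, -0.0256, 0.007], "rot": [0, 0, 0], "gripper": 0.7}, {"offset": [0.0354, -0.0256, 0.007], "rot": [0, 0, 0], "gripper": 0.7}], grip_force=8)

```text
time: 1.68
position: [0.4464, -0.2799, 0.1677]
tool_rot: [3.09, 0.56, 0.001]
ft_force: [0.3, -0.7, -0.2]
grip_width: 0.701
```

Request:
carry_out(rows=[{"offset": [0, 0, 0], "rot": [0, 0, -9.85], "gripper": 0.7}, {"offset": [0, 0, 0], "rot": [0, 0, -9.85], "gripper": 0.7}, {"offset": [0, 0, 0], "rot": [0, 0, -9.85], "gripper": 0.7}, {"offset": [0, 0, 0], "rot": [0, 0, -9.85], "gripper": 0.7}, {"offset": [0, 0, 0], "rot": [0, 0, 0], "gripper": 0.7}, {"offset": [0, 0, 0], "rot": [0, 0, 0], "gripper": 0.7}])

```text
time: 2.42
position: [0.4456, -0.2811, 0.1677]
tool_rot: [2.723, 1.566, 0.0]
ft_force: [0.0, 0.1, -0.2]
grip_width: 0.703
```

Run:
```python
from h import *
w=cams.get_image("wrist"); plan([.446,-.281,.014],60)
im=w["img"][:,:,::-1].copy(); print(proj(w,[.446,-.281,.018]))
cv2.imwrite("pics/w1.png",im)
```

```text
now [ 0.4456 -0.2811  0.1676] yaw 59.82 tilt 0.01
offset tool total [0.0003 0.0003 0.1536] rot total deg [ 0.01  0.01 -0.18] dist 0.1536
q7 -0.05383682671777348 F [0.59 0.1  0.61] M [-0.039 -0.078 -0.024] w 0.6986 t 2.48
(np.float64(254.21786242787164), np.float64(182.93642909989438))
```

View pics/w1.png

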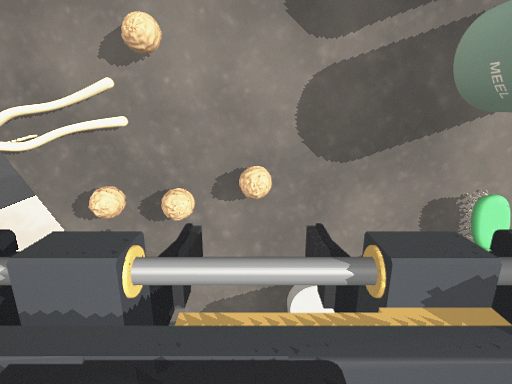

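Request:
carry_out(rows=[{"offset": [0, 0, 0.04], "rot": [0, 0, 0], "gripper": 0.7}, {"offset": [0, 0, 0.04], "rot": [0, 0, 0], "gripper": 0.7}, {"offset": [0, 0, 0.04], "rot": [0, 0, 0], "gripper": 0.7}, {"offset": [0, 0, 0.0335], "rot": [0, 0, 0], "gripper": 0.7}, {"offset": [0, 0, 0], "rot": [0, 0, 0], "gripper": 0.7}, {"offset": [0, 0, 0], "rot": [0, 0, 0], "gripper": 0.3}, {"offset": [0, 0, 0], "rot": [0, 0, 0], "gripper": 0.3}, {"offset": [0, 0, 0], "rot": [0, 0, 0], "gripper": 0.3}, {"offset": [0, 0, 0], "rot": [0, 0, 0], "gripper": 0.3}], grip_force=8)

```text
time: 3.6
position: [0.4461, -0.2814, 0.0149]
tool_rot: [2.72, 1.569, 0.001]
ft_force: [0.1, 0.3, 3.4]
grip_width: 0.378
```

Request:
carry_out(rows=[{"offset": [0, 0, -0.02], "rot": [0, 0, 0], "gripper": 0.3}, {"offset": [0, 0, -0.04], "rot": [0, 0, 0], "gripper": 0.3}, {"offset": [0, 0, -0.04], "rot": [0, 0, 0], "gripper": 0.3}, {"offset": [0, 0, -0.03], "rot": [0, 0, 0], "gripper": 0.3}, {"offset": [0, 0, 0], "rot": [0, 0, 0], "gripper": 0.3}])

```text
time: 4.22
position: [0.4472, -0.282, 0.1469]
tool_rot: [2.717, 1.567, 0.003]
ft_force: [0.6, 1.0, 0.1]
grip_width: 0.376
```

Run:
```python
from h import *
w=cams.get_image("wrist"); plan([.542,.0885,.145],174.8)
cv2.imwrite("pics/w2.png",w["img"][:,:,::-1])
```

```text
now [ 0.4461 -0.2814  0.145 ] yaw 59.95 tilt 0.13
offset tool total [ 0.3682 -0.1022 -0.0005] rot total deg [ 5.0000e-02  1.4000e-01 -1.1485e+02] dist 0.3821
q7 -0.059992530516781 F [-0.8  -0.69  0.23] M [-0.027 -0.069 -0.031] w 0.374 t 4.28
```

View pics/w2.png

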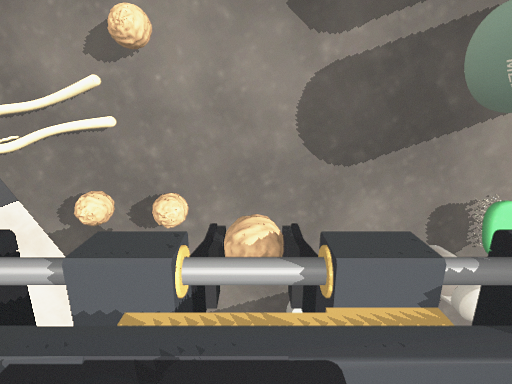

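Request:
carry_out(rows=[{"offset": [0, 0, -0.002], "rot": [0, 0, -10.44], "gripper": 0.3}, {"offset": [0, 0, -0.002], "rot": [0, 0, -10.44], "gripper": 0.3}, {"offset": [0, 0, -0.002], "rot": [0, 0, -10.44], "gripper": 0.3}, {"offset": [0, 0, -0.002], "rot": [0, 0, -10.44], "gripper": 0.3}, {"offset": [0, 0, -0.002], "rot": [0, 0, -10.44], "gripper": 0.3}, {"offset": [0, 0, 0], "rot": [0, 0, -10.44], "gripper": 0.3}, {"offset": [0, 0, 0], "rot": [0, 0, -10.44], "gripper": 0.3}, {"offset": [0, 0, 0], "rot": [0, 0, -10.44], "gripper": 0.3}, {"offset": [0, 0, 0], "rot": [0, 0, -10.44], "gripper": 0.3}, {"offset": [0, 0, 0], "rot": [0, 0, -10.44], "gripper": 0.3}])

```text
time: 5.52
position: [0.4446, -0.2804, 0.1522]
tool_rot: [-0.418, -3.111, -0.002]
ft_force: [0.4, -0.5, -0.6]
grip_width: 0.377
```

Request:
carry_out(rows=[{"offset": [0, 0, 0], "rot": [0, 0, -10.44], "gripper": 0.3}, {"offset": [0, 0, 0], "rot": [0, 0, 0], "gripper": 0.3}])

```text
time: 5.78
position: [0.4448, -0.2805, 0.1525]
tool_rot: [-0.146, -3.136, -0.003]
ft_force: [0.1, -0.2, 0.1]
grip_width: 0.382
```

Run:
```python
from h import *
plan([.542,.0885,.155],174.8); print(ctrl.get_state()["joint_positions"])
```

```text
now [ 0.4448 -0.2805  0.1525] yaw 174.68 tilt 0.15
offset tool total [-0.0626  0.3764 -0.002 ] rot total deg [ 0.09 -0.12 -0.12] dist 0.3816
q7 1.9253719145207269 F [ 0.08 -0.18  0.1 ] M [ 0.093 -0.125 -0.024] w 0.3817 t 5.78
[ 1.00730503  0.14841336 -0.53344874  1.84043604  0.08085642  1.1768805
  1.92537191]
```

Request:
carry_out(rows=[{"offset": [-0.007, 0.0418, 0], "rot": [0, 0, 0], "gripper": 0.3}, {"offset": [-0.007, 0.0418, 0], "rot": [0, 0, 0], "gripper": 0.3}, {"offset": [-0.007, 0.0418, 0], "rot": [0, 0, 0], "gripper": 0.3}, {"offset": [-0.007, 0.0418, 0], "rot": [0, 0, 0], "gripper": 0.3}, {"offset": [-0.007, 0.0418, 0], "rot": [0, 0, 0], "gripper": 0.3}, {"offset": [-0.007, 0.0418, 0], "rot": [0, 0, 0], "gripper": 0.3}, {"offset": [-0.007, 0.0418, 0], "rot": [0, 0, 0], "gripper": 0.3}, {"offset": [-0.007, 0.0418, 0], "rot": [0, 0, 0], "gripper": 0.3}, {"offset": [-0.007, 0.0418, 0], "rot": [0, 0, 0], "gripper": 0.3}, {"offset": [0, 0, 0], "rot": [0, 0, 0], "gripper": 0.3}])

```text
time: 7.02
position: [0.5419, 0.0925, 0.1534]
tool_rot: [-0.137, -3.137, -0.004]
ft_force: [0.0, 0.1, -0.5]
grip_width: 0.375
```

Run:
```python
from h import *
plan([.542,.0885,.155],174.8)
w=cams.get_image("wrist");t=cams.get_image("top"); s=cams.get_image("scene")
cv2.imwrite("pics/w3.png",w["img"][:,:,::-1]); crop(s,145,155,75,110,5,"pics/s4.png")
print(proj(w,[.542,.0885,.0275]),proj(w,[.4735,.0935,.049]))
```

```text
now [0.5419 0.0925 0.1534] yaw 174.99 tilt 0.17
offset tool total [-0.0005 -0.004  -0.0016] rot total deg [ 0.15 -0.07  0.18] dist 0.0043
q7 1.1176315257569365 F [ 0.05  0.14 -0.45] M [ 0.044 -0.131 -0.014] w 0.3748 t 7.03
(np.float64(249.27401348475547), np.float64(190.4240888673071)) (np.float64(247.4932031715754), np.float64(117.5621697440054))
```

View pics/w3.png

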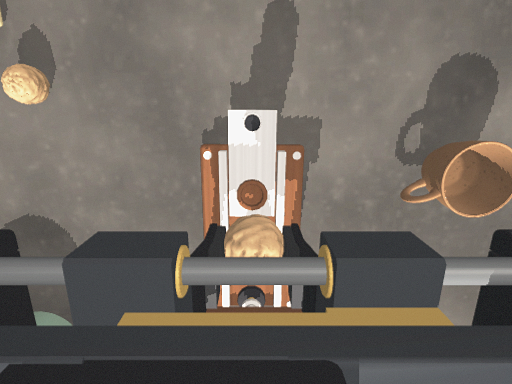

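View pics/s4.png

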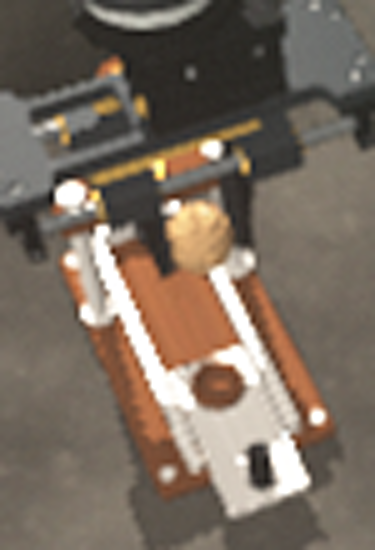

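Run:
```python
from h import *
w=cams.get_image("wrist")
crop(w,190,90,130,140,4,"pics/w3c.png")
print("cup",atz(w,252.3,195,.027),"pin",atz(w,252,122,.049))
for u,v in [(207.5,155.5),(297,155.5)]: print(atz(w,u,v,.014))
```

```text
cup [0.54698369 0.0847114  0.027     ] pin [0.47751704 0.09112993 0.049     ]
[0.50661507 0.04445873 0.014     ]
[0.51474203 0.13160663 0.014     ]
```

View pics/w3c.png

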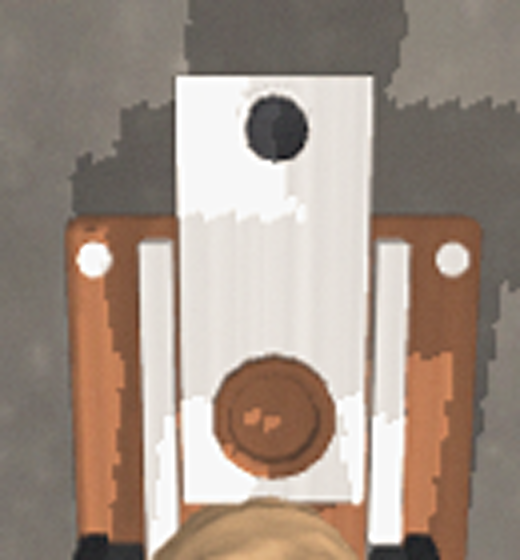

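Run:
```python
from h import *
w=cams.get_image("wrist"); plan([.542,.0885,.155],174.8)
hs=cv2.cvtColor(w["img"],cv2.COLOR_RGB2HSV); reg=hs[170:217,240:280]
m=((reg[...,1]>90)&(reg[...,2]<170)).astype(np.uint8); n,l,st,ce=cv2.connectedComponentsWithStats(m)
print([(a.tolist(),(c+[240,170]).round(1)) for a,c in zip(st,ce) if a[4]>50])
reg=w["img"][100:140,235:285].max(2); m=(reg<80).astype(np.uint8); n,l,st,ce=cv2.connectedComponentsWithStats(m)
print([(a.tolist(),(c+[235,100]).round(1)) for a,c in zip(st,ce) if a[4]>50])
print("cup",atz(w,258.5,194,.027),"pin",atz(w,259,122,.049))
for u,v in [(213.5,154.75),(303,154.75)]: print(atz(w,u,v,.014))
```

```text
now [0.5422 0.0861 0.1535] yaw 174.6 tilt 0.08
offset tool total [ 0.0005  0.0024 -0.0015] rot total deg [-0.06 -0.04 -0.2 ] dist 0.0028
q7 1.120765894671437 F [ 0.19 -0.1  -0.68] M [ 0.071 -0.185 -0.059] w 0.3747 t 7.28
[([0, 0, 40, 47, 1191], array([259.8, 192.2])), ([4, 9, 30, 30, 648], array([259.1, 193.1]))]
[([0, 0, 50, 40, 1832], array([259.5, 119.3])), ([17, 14, 15, 16, 168], array([259.5, 121.8]))]
cup [0.54675329 0.09027997 0.027     ] pin [0.47823445 0.09649893 0.049     ]
[0.50659968 0.04989669 0.014     ]
[0.51478024 0.1370212  0.014     ]
```

Request:
carry_out(rows=[{"offset": [-0.002, 0.0034, 0.03], "rot": [0, 0, 0], "gripper": 0.3}, {"offset": [0, 0, 0.03], "rot": [0, 0, 0], "gripper": 0.3}, {"offset": [0, 0, 0.02], "rot": [0, 0, 0], "gripper": 0.3}, {"offset": [0, 0, 0], "rot": [0, 0, 0], "gripper": 0.3}, {"offset": [0, 0, 0], "rot": [0, 0, 0], "gripper": 0.3}, {"offset": [0, 0, 0], "rot": [0, 0, 0], "gripper": 0.3}])

```text
time: 8.02
position: [0.5457, 0.0912, 0.0753]
tool_rot: [0.143, 3.136, -0.0]
ft_force: [0.3, 0.4, 0.1]
grip_width: 0.378
```

Run:
```python
from h import *
w=cams.get_image("wrist"); t=cams.get_image("top"); s=cams.get_image("scene");plan([.5445,.0893,.0395],174.7)
cv2.imwrite("pics/w4.png",w["img"][:,:,::-1]); crop(s,145,155,75,110,5,"pics/s5.png")
```

```text
now [0.5453 0.0912 0.0748] yaw 174.79 tilt 0.07
offset tool total [ 0.0006 -0.0019  0.0353] rot total deg [-0.    0.07  0.09] dist 0.0353
q7 1.0495301524497043 F [ 0.3  -0.37  0.14] M [ 0.111 -0.142  0.066] w 0.374 t 8.18
```

View pics/w4.png

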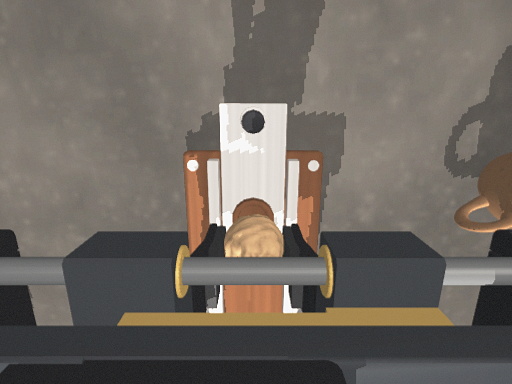

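View pics/s5.png

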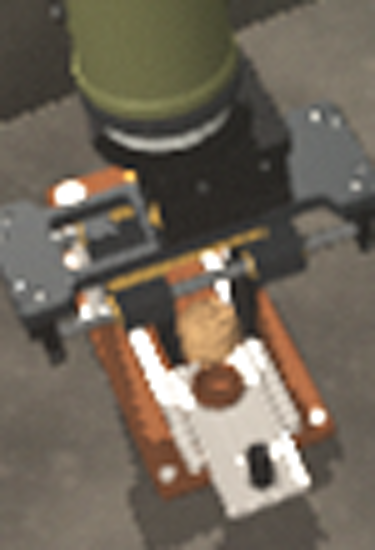

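Request:
carry_out(rows=[{"offset": [0, -0.0005, 0.02], "rot": [0, 0, 0], "gripper": 0.3}, {"offset": [0, 0, 0.01], "rot": [0, 0, 0], "gripper": 0.3}, {"offset": [0, 0, 0], "rot": [0, 0, 0], "gripper": 0.3}, {"offset": [0, 0, 0], "rot": [0, 0, 0], "gripper": 0.3}])

```text
time: 8.68
position: [0.5446, 0.0908, 0.0438]
tool_rot: [-0.142, -3.138, -0.0]
ft_force: [-0.2, 0.2, 0.1]
grip_width: 0.376
```

Run:
```python
from h import *
w=cams.get_image("wrist"); s=cams.get_image("scene");plan([.5445,.0893,.0395],174.7)
crop(w,180,90,150,150,4,"pics/w5.png"); crop(s,165,195,60,60,9,"pics/s6.png")
print(proj(w,[.478,.096,.049]))
```

```text
now [0.5449 0.0907 0.0442] yaw 174.81 tilt 0.02
offset tool total [ 0.0003 -0.0015  0.0047] rot total deg [0.   0.02 0.11] dist 0.005
q7 1.0234509859419558 F [ 0.38 -0.43 -0.01] M [ 0.084 -0.121 -0.015] w 0.3736 t 8.78
(np.float64(252.40933780205333), np.float64(126.78722541910003))
```

View pics/w5.png

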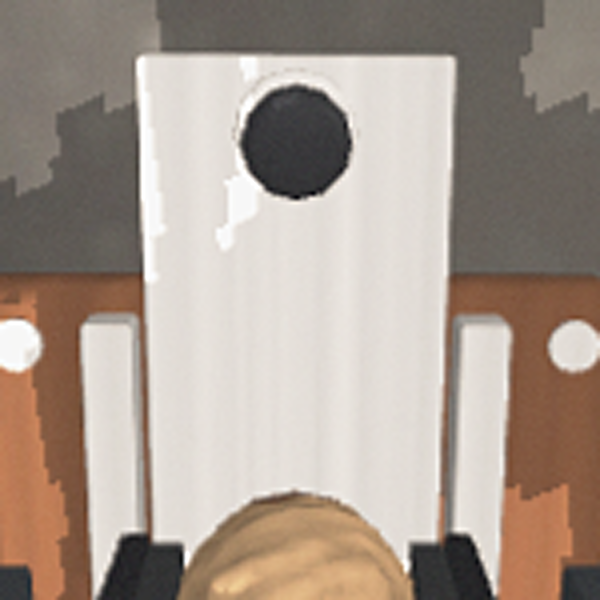

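View pics/s6.png

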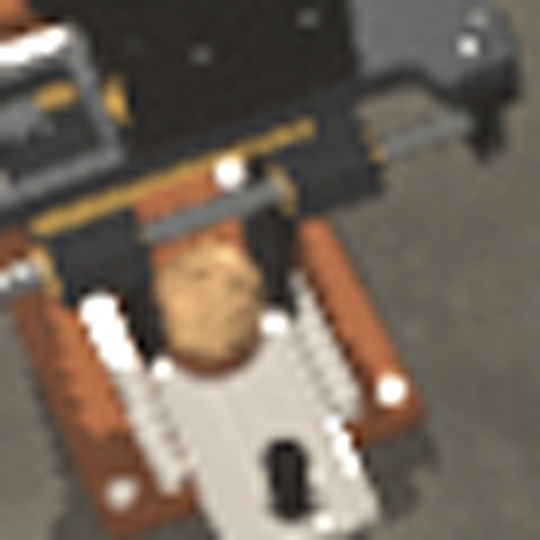

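Request:
carry_out(rows=[{"offset": [-0.001, 0, 0.0025], "rot": [0, 0, 0], "gripper": 0.3}, {"offset": [0, 0, 0.0025], "rot": [0, 0, 0], "gripper": 0.3}, {"offset": [0, 0, 0], "rot": [0, 0, 0], "gripper": 0.3}, {"offset": [0, 0, 0], "rot": [0, 0, 0], "gripper": 0.3}])

```text
time: 9.28
position: [0.5467, 0.0904, 0.0397]
tool_rot: [0.143, 3.136, -0.0]
ft_force: [0.8, -1.2, 4.4]
grip_width: 0.375
```

Request:
carry_out(rows=[{"offset": [0, 0, 0], "rot": [0, 0, 0], "gripper": 0.42}, {"offset": [0, 0, 0], "rot": [0, 0, 0], "gripper": 0.5}, {"offset": [0, 0, 0], "rot": [0, 0, 0], "gripper": 0.6}, {"offset": [0, 0, 0], "rot": [0, 0, 0], "gripper": 0.65}, {"offset": [0, 0, 0], "rot": [0, 0, 0], "gripper": 0.65}, {"offset": [0, 0, -0.01], "rot": [0, 0, 0], "gripper": 0.65}, {"offset": [0, 0, -0.03], "rot": [0, 0, 0], "gripper": 0.65}, {"offset": [0, 0, -0.03], "rot": [0, 0, 0], "gripper": 0.65}, {"offset": [0, 0, 0], "rot": [0, 0, 0], "gripper": 0.65}, {"offset": [0, 0, 0], "rot": [0, 0, 0], "gripper": 0.65}])

```text
time: 10.52
position: [0.5454, 0.0903, 0.1088]
tool_rot: [-0.143, -3.138, 0.001]
ft_force: [-0.2, 0.6, -0.2]
grip_width: 0.647
```

Run:
```python
from h import *
w=cams.get_image("wrist"); s=cams.get_image("scene");plan([.5445,.0893,.0395],174.7)
cv2.imwrite("pics/w6.png",w["img"][:,:,::-1]); crop(s,165,195,60,60,9,"pics/s7.png")
```

```text
now [0.545  0.0903 0.1081] yaw 174.8 tilt 0.1
offset tool total [ 0.0002 -0.001   0.0686] rot total deg [-0.02 -0.1   0.1 ] dist 0.0686
q7 1.0788610388476012 F [1.06 0.47 0.23] M [ 0.095 -0.208  0.023] w 0.6504 t 10.62
```

View pics/w6.png

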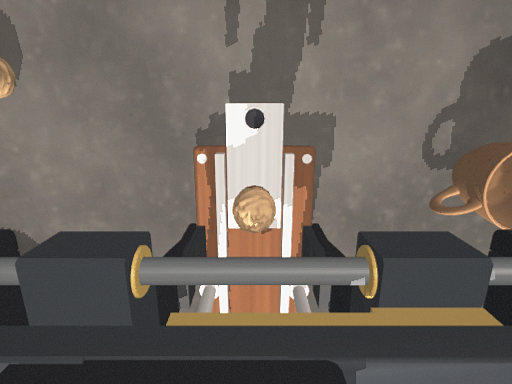

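View pics/s7.png

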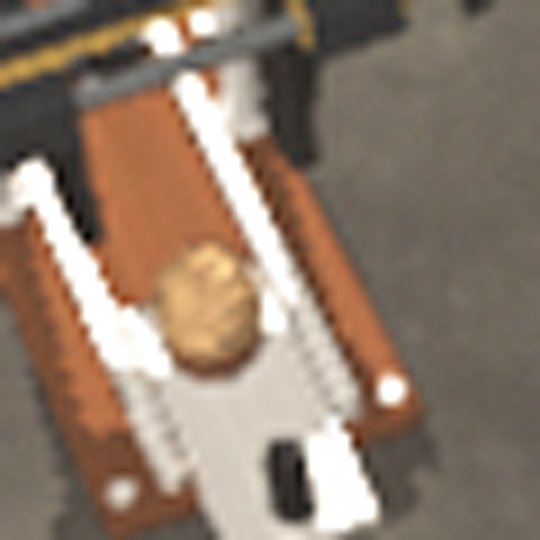

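Run:
```python
from h import *
w=cams.get_image("wrist")
crop(w,195,90,120,150,4,"pics/w6c.png")
hs=cv2.cvtColor(w["img"],cv2.COLOR_RGB2HSV)
c=atz(w,254.7,210,.0406);p=atz(w,254.5,118.5,.049); print(c,p,np.linalg.norm((c-p)[:2])); plan([p[0],p[1],.05],174.7)
```

```text
[0.54534631 0.09086607 0.0406    ] [0.47643985 0.09687987 0.049     ] 0.06916838687408396
now [0.5449 0.0903 0.108 ] yaw 174.8 tilt 0.11
offset tool total [0.0687 0.0003 0.0581] rot total deg [-0.02 -0.11  0.1 ] dist 0.09
q7 1.078886692368843 F [0.04 0.44 0.29] M [ 0.122 -0.109  0.013] w 0.6488 t 10.68
```

View pics/w6c.png

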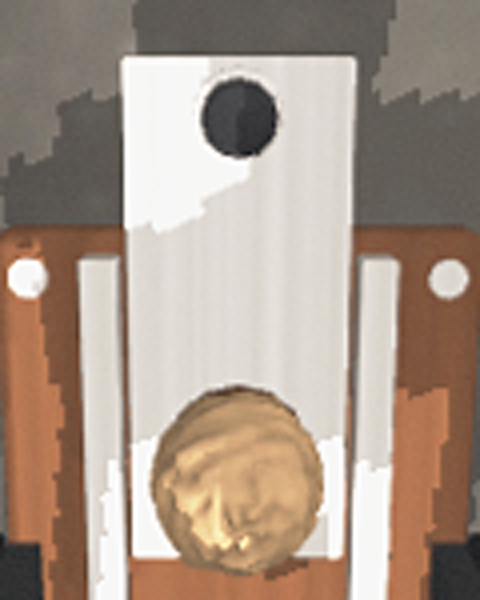

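Request:
carry_out(rows=[{"offset": [0.035, 0, 0], "rot": [0, 0, 0], "gripper": 0.5}, {"offset": [0.0337, 0, 0], "rot": [0, 0, 0], "gripper": 0.5}, {"offset": [0, 0, 0], "rot": [0, 0, 0], "gripper": 0.5}, {"offset": [0, 0, 0.03], "rot": [0, 0, 0], "gripper": 0.5}, {"offset": [0, 0, 0.03], "rot": [0, 0, 0], "gripper": 0.5}, {"offset": [0, 0, 0.012], "rot": [0, 0, 0], "gripper": 0.5}, {"offset": [0, 0, 0], "rot": [0, 0, 0], "gripper": 0.5}, {"offset": [0, 0, 0], "rot": [0, 0, 0], "gripper": 0.25}, {"offset": [0, 0, 0], "rot": [0, 0, 0], "gripper": 0.1}, {"offset": [0, 0, 0], "rot": [0, 0, 0], "gripper": 0.1}], grip_force=8)

```text
time: 11.92
position: [0.4778, 0.0967, 0.0376]
tool_rot: [0.143, 3.137, -0.0]
ft_force: [-0.5, 0.7, -0.1]
grip_width: 0.246
```

Request:
carry_out(rows=[{"offset": [0, 0, 0], "rot": [0, 0, 0], "gripper": 0.1}, {"offset": [0, 0, 0], "rot": [0, 0, 0], "gripper": 0.1}])

```text
time: 12.18
position: [0.4776, 0.0968, 0.0374]
tool_rot: [0.143, 3.138, -0.0]
ft_force: [-1.3, 0.6, 1.2]
grip_width: 0.156
```

Run:
```python
from h import *
w=cams.get_image("wrist");plan([.47643985+.092*.996,.0969-.092*.091,.036],174.7)
cv2.imwrite("pics/w7.png",w["img"][:,:,::-1])
```

```text
now [0.4776 0.0968 0.0374] yaw 174.8 tilt 0.03
offset tool total [-0.0909 -0.0001  0.0014] rot total deg [-0.    0.03  0.1 ] dist 0.0909
q7 1.0337529000256716 F [-0.66  1.3   2.73] M [ 0.135 -0.104 -0.004] w 0.1566 t 12.22
```

View pics/w7.png

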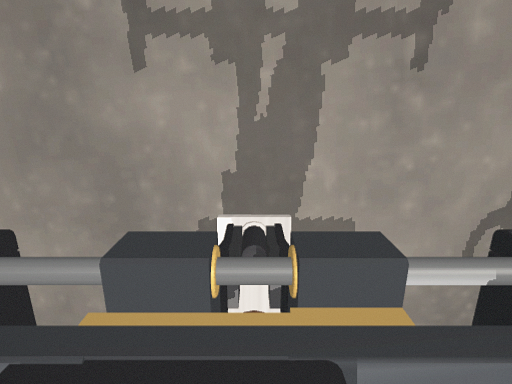

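Request:
carry_out(rows=[{"offset": [-0.003, 0, 0], "rot": [0, 0, 0], "gripper": 0.1}, {"offset": [-0.006, 0, 0], "rot": [0, 0, 0], "gripper": 0.1}, {"offset": [-0.009, 0, 0], "rot": [0, 0, 0], "gripper": 0.1}, {"offset": [-0.01, 0, 0], "rot": [0, 0, 0], "gripper": 0.1}, {"offset": [-0.01, 0, 0], "rot": [0, 0, 0], "gripper": 0.1}, {"offset": [-0.01, 0, 0], "rot": [0, 0, 0], "gripper": 0.1}, {"offset": [-0.01, 0, 0], "rot": [0, 0, 0], "gripper": 0.1}, {"offset": [-0.008, 0, 0], "rot": [0, 0, 0], "gripper": 0.1}, {"offset": [-0.005, 0, 0], "rot": [0, 0, 0], "gripper": 0.1}, {"offset": [-0.003, 0, 0], "rot": [0, 0, 0], "gripper": 0.1}])

```text
time: 13.48
position: [0.5519, 0.0899, 0.0373]
tool_rot: [0.143, 3.138, -0.0]
ft_force: [-1.1, -0.3, 5.7]
grip_width: 0.155
```

Request:
carry_out(rows=[{"offset": [-0.003, 0, 0], "rot": [0, 0, 0], "gripper": 0.1}, {"offset": [-0.003, 0, 0], "rot": [0, 0, 0], "gripper": 0.1}, {"offset": [-0.002, 0, 0], "rot": [0, 0, 0], "gripper": 0.1}, {"offset": [0, 0, 0], "rot": [0, 0, 0], "gripper": 0.1}])

```text
time: 13.98
position: [0.56, 0.0891, 0.0374]
tool_rot: [0.143, 3.137, -0.0]
ft_force: [-0.2, 0.1, 4.4]
grip_width: 0.159
```

Request:
carry_out(rows=[{"offset": [-0.002, 0, 0], "rot": [0, 0, 0], "gripper": 0.1}, {"offset": [-0.002, 0, 0], "rot": [0, 0, 0], "gripper": 0.1}, {"offset": [-0.002, 0, 0], "rot": [0, 0, 0], "gripper": 0.1}, {"offset": [0, 0, 0], "rot": [0, 0, 0], "gripper": 0.1}])

```text
time: 14.48
position: [0.5657, 0.0886, 0.0373]
tool_rot: [0.143, 3.138, -0.0]
ft_force: [-0.2, -1.9, 5.6]
grip_width: 0.155
```

Request:
carry_out(rows=[{"offset": [-0.002, 0, 0], "rot": [0, 0, 0], "gripper": 0.1}, {"offset": [-0.001, 0, 0], "rot": [0, 0, 0], "gripper": 0.1}, {"offset": [0, 0, 0], "rot": [0, 0, 0], "gripper": 0.1}])

```text
time: 14.85
position: [0.566, 0.0886, 0.037]
tool_rot: [-0.142, -3.134, 0.002]
ft_force: [-6.6, -0.4, 10.6]
grip_width: 0.157
```

Request:
carry_out(rows=[{"offset": [0, 0, 0], "rot": [0, 0, 0], "gripper": 0.3}, {"offset": [0, 0, 0], "rot": [0, 0, 0], "gripper": 0.45}, {"offset": [0, 0, 0], "rot": [0, 0, 0], "gripper": 0.5}, {"offset": [0, 0, -0.015], "rot": [0, 0, 0], "gripper": 0.5}, {"offset": [0, 0, -0.03], "rot": [0, 0, 0], "gripper": 0.5}, {"offset": [0.03, 0, -0.04], "rot": [0, 0, 0], "gripper": 0.5}, {"offset": [0.03, 0, -0.04], "rot": [0, 0, 0], "gripper": 0.6}, {"offset": [0, 0, -0.05], "rot": [0, 0, 0], "gripper": 0.6}, {"offset": [0, 0, -0.035], "rot": [0, 0, 0], "gripper": 0.6}, {"offset": [0, 0, 0], "rot": [0, 0, 0], "gripper": 0.6}])

```text
time: 16.1
position: [0.51, 0.0947, 0.251]
tool_rot: [0.142, 3.131, -0.001]
ft_force: [0.4, 0.8, -1.2]
grip_width: 0.597
```

Request:
carry_out(rows=[{"offset": [0, 0, 0], "rot": [0, 0, 0], "gripper": 0.6}, {"offset": [0, 0, 0], "rot": [0, 0, 0], "gripper": 0.6}])

```text
time: 16.35
position: [0.5075, 0.0938, 0.2459]
tool_rot: [-0.142, -3.136, 0.0]
ft_force: [0.3, -0.5, -0.5]
grip_width: 0.598
```

Run:
```python
from h import *
w=cams.get_image("wrist");s=cams.get_image("scene");t=cams.get_image("top");plan([.633,.082,.24],174.7)
cv2.imwrite("pics/w8.png",w["img"][:,:,::-1]); crop(s,145,155,75,110,5,"pics/s8.png");crop(t,185,145,60,75,8,"pics/t8.png")
```

```text
now [0.5077 0.0939 0.2462] yaw 174.81 tilt 0.1
offset tool total [-0.1259 -0.0005  0.0059] rot total deg [ 0.   -0.1   0.11] dist 0.126
q7 1.1993621113007233 F [ 0.29  0.78 -0.48] M [ 0.147 -0.153 -0.041] w 0.5987 t 16.5
```

View pics/w8.png

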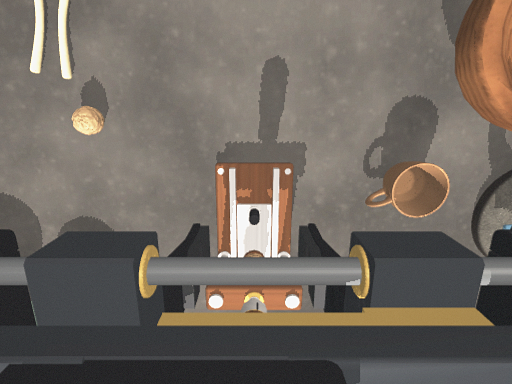

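View pics/s8.png

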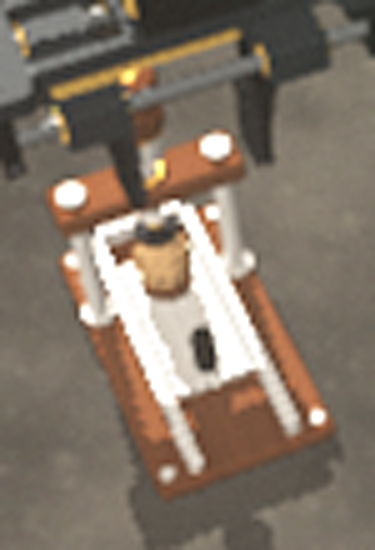

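View pics/t8.png

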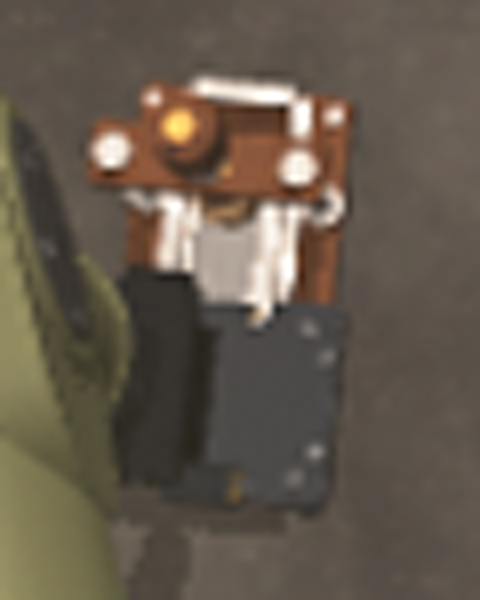

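Request:
carry_out(rows=[{"offset": [0, 0, 0], "rot": [0, 0, -9.3], "gripper": 0.6}, {"offset": [0, 0, 0], "rot": [0, 0, -9.3], "gripper": 0.6}, {"offset": [0, 0, 0], "rot": [0, 0, -9.3], "gripper": 0.6}, {"offset": [0, 0, 0], "rot": [0, 0, -9.3], "gripper": 0.6}, {"offset": [0, 0, 0], "rot": [0, 0, -9.3], "gripper": 0.6}, {"offset": [0, 0, 0], "rot": [0, 0, -9.3], "gripper": 0.6}, {"offset": [0, 0, 0], "rot": [0, 0, -9.3], "gripper": 0.6}, {"offset": [0, 0, 0], "rot": [0, 0, 0], "gripper": 0.6}])

```text
time: 17.5
position: [0.508, 0.0939, 0.2466]
tool_rot: [1.566, -2.723, -0.001]
ft_force: [-0.8, -0.0, -0.5]
grip_width: 0.603
```

Run:
```python
from h import *
plan([.633,.082,.235],240); print(ctrl.get_state()["joint_positions"].round(2))
```

```text
now [0.508  0.0939 0.2466] yaw -120.2 tilt 0.05
offset tool total [-0.0526 -0.114   0.0115] rot total deg [ 0.05 -0.01 -0.2 ] dist 0.1261
q7 2.3262126843863777 F [-0.79 -0.01 -0.46] M [ 0.079 -0.127 -0.053] w 0.6026 t 17.5
[ 0.65  0.09 -0.93  1.73  0.07  1.36  2.33]
```

Request:
carry_out(rows=[{"offset": [-0.0132, -0.0285, 0], "rot": [0, 0, 0], "gripper": 0.7}, {"offset": [-0.0132, -0.0285, 0], "rot": [0, 0, 0], "gripper": 0.7}, {"offset": [-0.0132, -0.0285, 0], "rot": [0, 0, 0], "gripper": 0.7}, {"offset": [-0.0132, -0.0285, 0], "rot": [0, 0, 0], "gripper": 0.7}, {"offset": [0, 0, 0], "rot": [0, 0, 0], "gripper": 0.7}, {"offset": [0, 0, 0], "rot": [0, 0, 0], "gripper": 0.7}])

```text
time: 18.25
position: [0.6326, 0.083, 0.2466]
tool_rot: [1.567, -2.722, -0.002]
ft_force: [-0.2, -0.3, -0.2]
grip_width: 0.7
```

Run:
```python
from h import *
w=cams.get_image("wrist");s=cams.get_image("scene");t=cams.get_image("top");plan([.633,.082,.161],240); print(ctrl.get_state()["joint_positions"].round(2))
cv2.imwrite("pics/w9.png",w["img"][:,:,::-1]); crop(s,130,120,110,110,5,"pics/s9.png")
print(proj(w,[.633,.082,.19]),proj(w,[.633,.082,.15]))
```

```text
now [0.6326 0.0828 0.2474] yaw -120.1 tilt 0.04
offset tool total [ 0.0004 -0.0007  0.0864] rot total deg [-0.03 -0.03 -0.1 ] dist 0.0864
q7 2.2228543373569094 F [-0.3   0.25 -0.54] M [ 0.167 -0.062  0.042] w 0.7018 t 18.4
[ 0.49  0.41 -0.88  1.43  0.32  1.44  2.22]
(np.float64(251.8345065473674), np.float64(213.16443219328718)) (np.float64(252.05227826448294), np.float64(197.71182267933597))
```

View pics/w9.png

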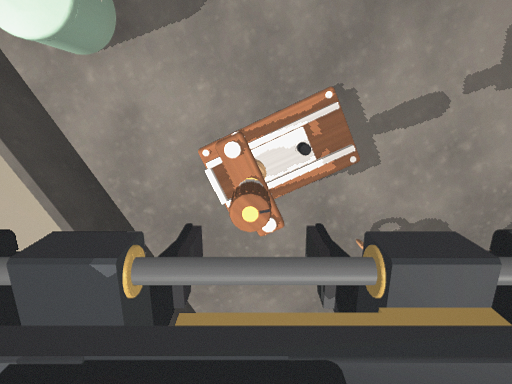

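View pics/s9.png

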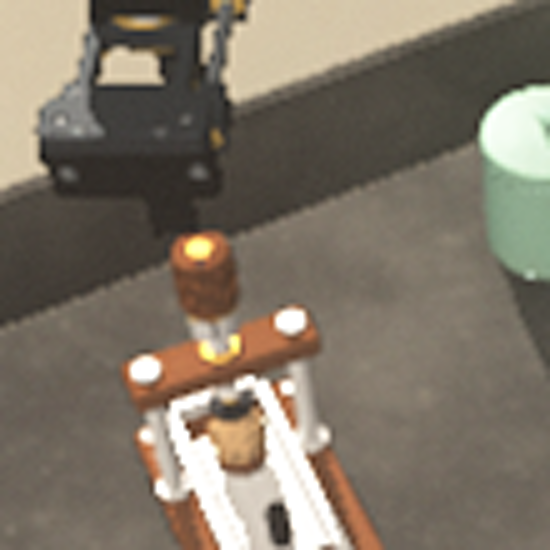

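Request:
carry_out(rows=[{"offset": [0.0004, -0.001, 0.03], "rot": [0, 0, 0], "gripper": 0.7}, {"offset": [0, 0, 0.03], "rot": [0, 0, 0], "gripper": 0.7}, {"offset": [0, 0, 0.0264], "rot": [0, 0, 0], "gripper": 0.7}, {"offset": [0, 0, 0], "rot": [0, 0, 0], "gripper": 0.7}, {"offset": [0, 0, 0], "rot": [0, 0, 0], "gripper": 0.7}, {"offset": [0, 0, 0], "rot": [0, 0, 0], "gripper": 0.7}], grip_force=10)

```text
time: 19.15
position: [0.6347, 0.0819, 0.1623]
tool_rot: [-1.567, 2.72, -0.002]
ft_force: [0.6, 1.5, -0.4]
grip_width: 0.702
```

Run:
```python
from h import *
w=cams.get_image("wrist");s=cams.get_image("scene");plan([.633,.082,.161],240)
a=[ctrl.get_state()["ft_force"] for i in range(3)];print(a)
crop(w,180,150,150,150,4,"pics/w10.png"); crop(s,130,120,110,110,5,"pics/s10.png")
```

```text
now [0.6345 0.0818 0.1618] yaw -120.11 tilt 0.1
offset tool total [0.0006 0.0014 0.0008] rot total deg [-0.09  0.05 -0.11] dist 0.0017
q7 2.1914669045839466 F [ 0.49  0.4  -0.44] M [ 0.136 -0.058 -0.012] w 0.6991 t 19.25
[array([ 0.49335314,  0.39620832, -0.43549123]), array([ 0.49335314,  0.39620832, -0.43549123]), array([ 0.49335314,  0.39620832, -0.43549123])]
```

View pics/w10.png

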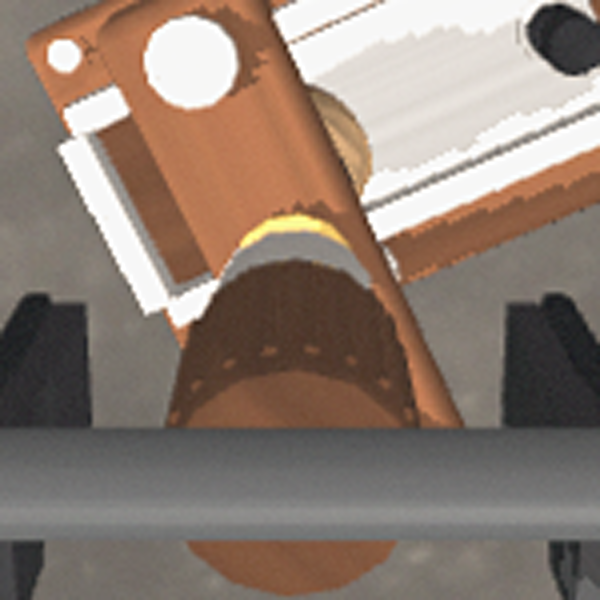

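View pics/s10.png

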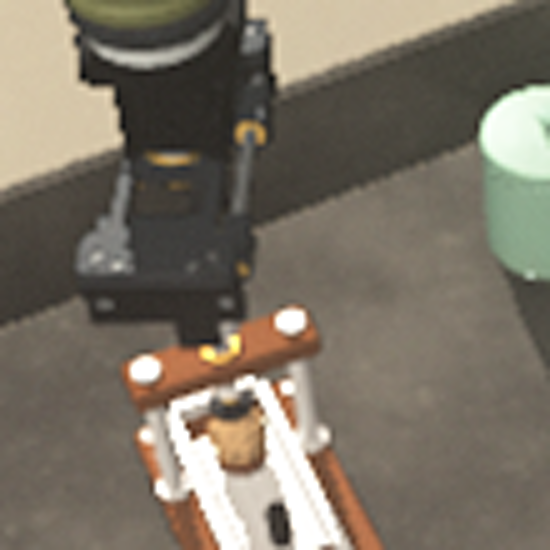

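Request:
carry_out(rows=[{"offset": [0.0003, 0, 0], "rot": [0, 0, 0], "gripper": 0.45}, {"offset": [0, 0, 0], "rot": [0, 0, 0], "gripper": 0.4}, {"offset": [0, 0, 0], "rot": [0, 0, 0], "gripper": 0.3}, {"offset": [0, 0, 0], "rot": [0, 0, 0], "gripper": 0.3}, {"offset": [0, 0, 0], "rot": [0, 0, 0], "gripper": 0.3}], grip_force=10)

```text
time: 19.88
position: [0.6344, 0.081, 0.1607]
tool_rot: [-1.567, 2.722, -0.001]
ft_force: [1.7, -1.0, -0.8]
grip_width: 0.364
```

Run:
```python
from h import *
plan([.633,.082,.161],240)
```

```text
now [0.6344 0.081  0.1607] yaw -120.12 tilt 0.06
offset tool total [-0.0002  0.0017 -0.0003] rot total deg [-0.06  0.02 -0.12] dist 0.0017
q7 2.192004094671413 F [ 1.73 -0.98 -0.76] M [ 0.023 -0.483  0.005] w 0.3636 t 19.88
```

Request:
carry_out(rows=[{"offset": [0, 0, 0.0007], "rot": [0, 0, 10], "gripper": 0.3}, {"offset": [0, 0, 0.0007], "rot": [0, 0, 10], "gripper": 0.3}, {"offset": [0, 0, 0.0007], "rot": [0, 0, 10], "gripper": 0.3}, {"offset": [0, 0, 0], "rot": [0, 0, 0], "gripper": 0.3}])

```text
time: 20.38
position: [0.6339, 0.0815, 0.1586]
tool_rot: [-0.813, 3.034, -0.0]
ft_force: [1.6, -0.4, -0.5]
grip_width: 0.362
```

Run:
```python
from h import *
plan([.633,.082,.161],210)
w=cams.get_image("wrist");s=cams.get_image("scene")
crop(w,180,150,150,150,4,"pics/w11.png"); crop(s,130,120,110,110,5,"pics/s11.png")
```

```text
now [0.6339 0.0815 0.1586] yaw -150.0 tilt 0.02
offset tool total [ 0.0005  0.0009 -0.0024] rot total deg [-0.02  0.01 -0.  ] dist 0.0027
q7 1.7051346532708853 F [ 1.63 -0.43 -0.46] M [ 0.172 -0.342 -0.027] w 0.3623 t 20.38
```

View pics/w11.png

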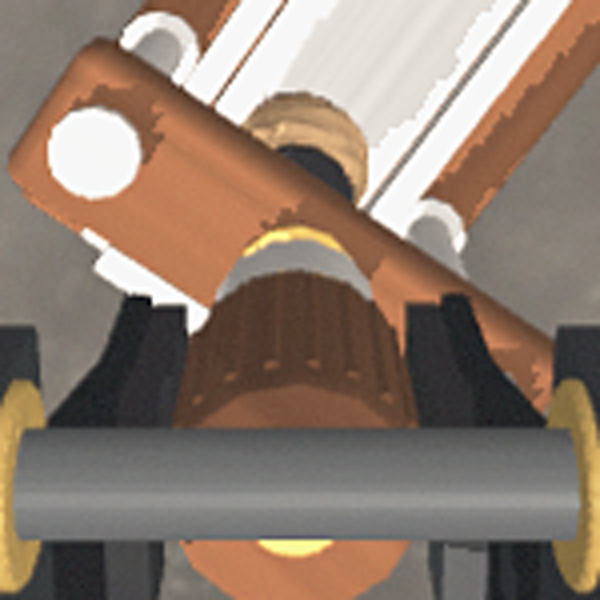

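View pics/s11.png

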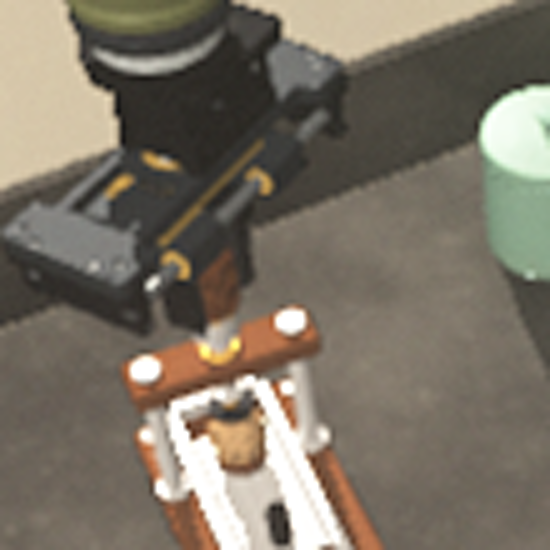

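Request:
carry_out(rows=[{"offset": [0, 0, 0.0007], "rot": [0, 0, 10], "gripper": 0.3}, {"offset": [0, 0, 0.0007], "rot": [0, 0, 10], "gripper": 0.3}, {"offset": [0, 0, 0.0007], "rot": [0, 0, 10], "gripper": 0.3}])

```text
time: 20.85
position: [0.6338, 0.0821, 0.1565]
tool_rot: [0.007, 3.141, 0.002]
ft_force: [0.8, 1.1, 0.0]
grip_width: 0.369
```

Run:
```python
from h import *
plan([.633,.082,.161],180)
w=cams.get_image("wrist");s=cams.get_image("scene");plan([.633,.082,.161],180)
crop(w,180,150,150,150,4,"pics/w12.png"); crop(s,150,150,60,60,9,"pics/s12.png")
```

```text
now [0.6338 0.0821 0.1565] yaw 179.75 tilt 0.07
offset tool total [ 0.0008 -0.0001 -0.0045] rot total deg [ 0.07  0.01 -0.25] dist 0.0046
q7 1.2084418066122053 F [0.83 1.14 0.01] M [ 0.427 -0.358  0.024] w 0.3687 t 20.85
now [0.6338 0.0821 0.1565] yaw -179.98 tilt 0.05
offset tool total [ 0.0008 -0.0001 -0.0045] rot total deg [0.04 0.02 0.02] dist 0.0046
q7 1.2127661599787578 F [ 1.15  1.57 -0.79] M [ 0.413 -0.401 -0.042] w 0.3644 t 20.95
```

View pics/w12.png

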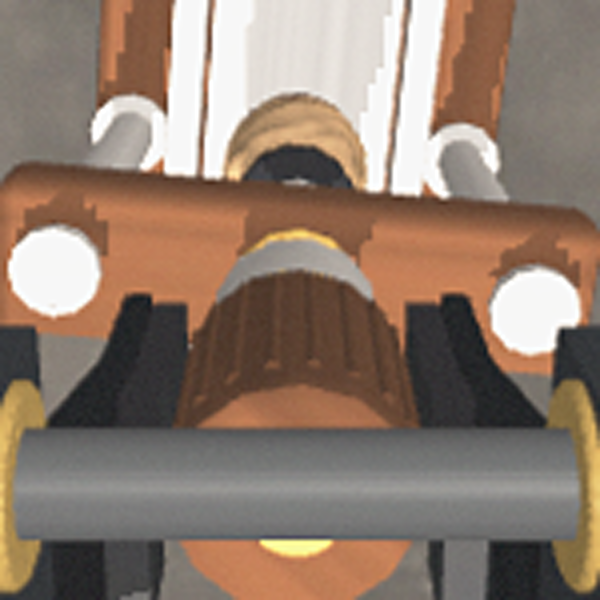

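View pics/s12.png

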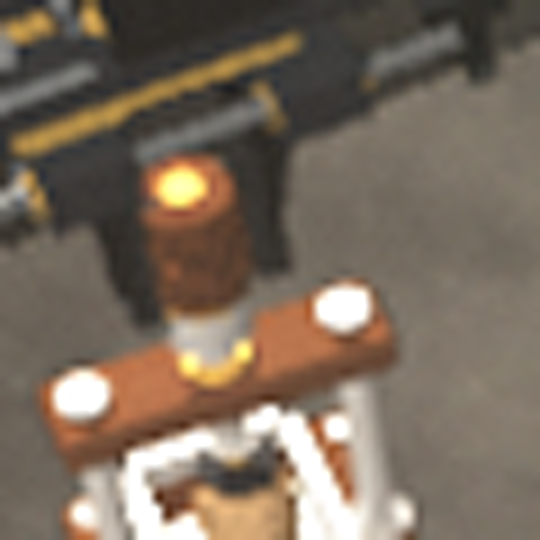

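Request:
carry_out(rows=[{"offset": [0, 0, 0.0007], "rot": [0, 0, 10], "gripper": 0.3}, {"offset": [0, 0, 0.0007], "rot": [0, 0, 10], "gripper": 0.3}])

```text
time: 21.2
position: [0.634, 0.0825, 0.1553]
tool_rot: [0.547, 3.093, 0.003]
ft_force: [1.2, 2.0, 1.1]
grip_width: 0.366
```

```bash
cat > r.py <<'E'
from h import *
import sys
plan([.633,.082,.161],180)
w=cams.get_image("wrist");s=cams.get_image("scene");q=ctrl.get_state();print(np.round(q["ft_force"],2),np.round(q["torque"],3))
n=sys.argv[1]
a=cv2.resize(w["img"][150:300,180:330,::-1],None,fx=3,fy=3,interpolation=2);b=cv2.resize(s["img"][165:215,155:195,::-1],None,fx=8,fy=9,interpolation=2)
cv2.imwrite(f"pics/{n}.png",np.hstack([a,b]))
E
python3 r.py m1
```

```text
now [0.634  0.0825 0.1553] yaw 159.94 tilt 0.09
offset tool total [ 0.0007 -0.0008 -0.0057] rot total deg [ 9.000e-02  2.000e-02 -2.006e+01] dist 0.0058
q7 0.8812446169583438 F [1.18 1.98 1.1 ] M [ 0.611 -0.427  0.093] w 0.366 t 21.2
[1.05 1.66 0.92] [ 0.685 -0.475  0.021]
```

View pics/m1.png

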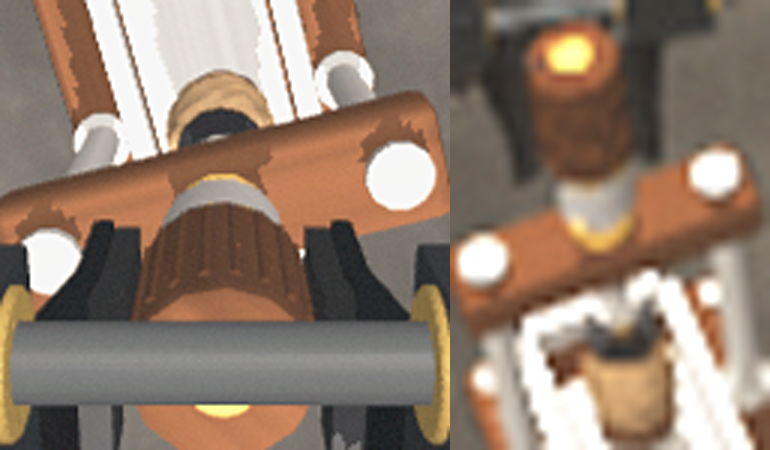

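Request:
carry_out(rows=[{"offset": [0, 0, 0.0007], "rot": [0, 0, 10], "gripper": 0.3}, {"offset": [0, 0, 0], "rot": [0, 0, 0], "gripper": 0.3}])

```text
time: 21.55
position: [0.6341, 0.0827, 0.1551]
tool_rot: [0.804, 3.036, 0.002]
ft_force: [0.7, 3.0, 3.5]
grip_width: 0.366
```

```bash
python3 r.py m2|tail -2
```

```text
q7 0.722280154322369 F [0.74 3.04 3.49] M [ 0.883 -0.423  0.03 ] w 0.366 t 21.55
[0.56 4.1  4.03] [ 0.988 -0.364  0.064]
```

Request:
carry_out(rows=[{"offset": [0, 0, 0.0007], "rot": [0, 0, 10], "gripper": 0.3}, {"offset": [0, 0, 0], "rot": [0, 0, 0], "gripper": 0.3}])

```text
time: 21.9
position: [0.6343, 0.0827, 0.1549]
tool_rot: [1.07, 2.952, 0.003]
ft_force: [0.3, 3.6, 6.1]
grip_width: 0.367
```

```bash
python3 r.py m3|tail -2
```

```text
q7 0.5534368866078605 F [0.29 3.63 6.12] M [ 0.917 -0.305  0.054] w 0.3667 t 21.9
[-0.19  3.7   6.13] [ 0.977 -0.26   0.034]
```

View pics/m3.png

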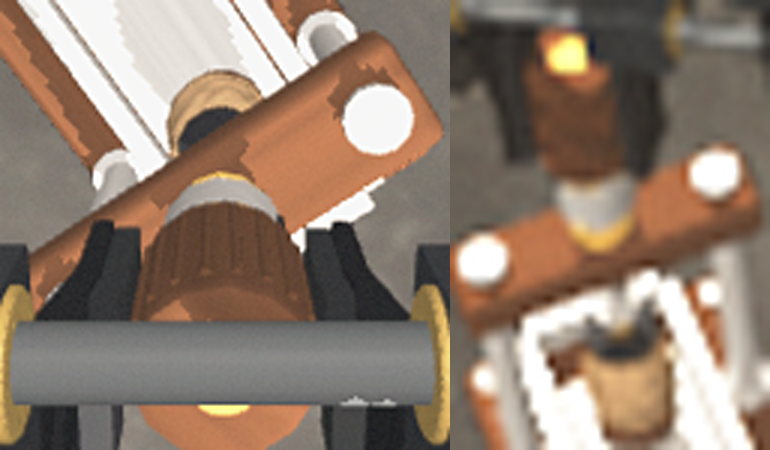

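Request:
carry_out(rows=[{"offset": [0, 0, -0.0009], "rot": [0, 0, 0], "gripper": 0.3}, {"offset": [0, 0, 0], "rot": [0, 0, 0], "gripper": 0.3}])

```text
time: 22.25
position: [0.6343, 0.0826, 0.155]
tool_rot: [1.072, 2.952, 0.003]
ft_force: [1.7, 5.5, 3.3]
grip_width: 0.368
```

Run:
```python
from h import *
plan([.633,.082,.161],140)
w=cams.get_image("wrist");s=cams.get_image("scene");t=cams.get_image("top")
cv2.imwrite("pics/w13.png",cv2.resize(w["img"][190:270,210:310,::-1],None,fx=7,fy=7,interpolation=2))
crop(t,185,140,60,50,10,"pics/t13.png")
```

```text
now [0.6343 0.0826 0.155 ] yaw 140.08 tilt 0.12
offset tool total [ 0.0006 -0.0012 -0.006 ] rot total deg [ 0.12 -0.    0.08] dist 0.0062
q7 0.5526794660885468 F [1.73 5.49 3.35] M [ 1.207 -0.658  0.024] w 0.3683 t 22.25
```

View pics/w13.png

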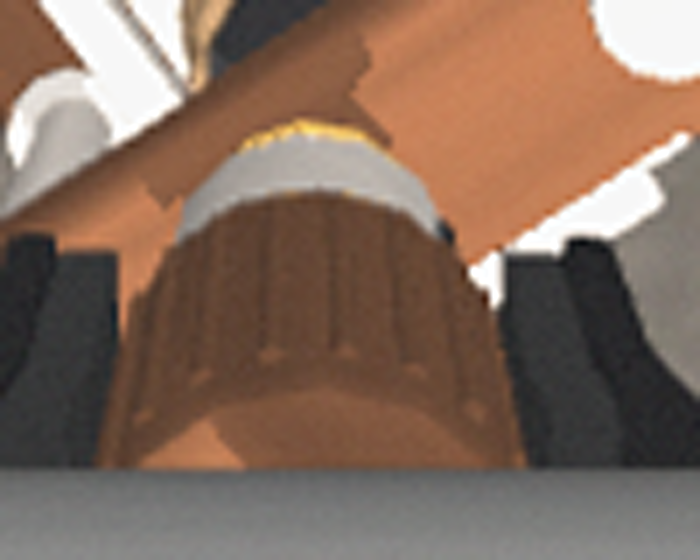

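```bash
cat > dash.py <<'E'
from h import *
def dash(w,u,v,r=.0135):
    p,R,s=pose(); o,d=ray(w,u,v)
    # axis in tool-relative: use TCP xy as axis (jaws centred)
    res=[]
    for ax in (p[:2],np.array([.6335,.0822])):
        a=d[:2]@d[:2];b=2*(o[:2]-ax)@d[:2];c=(o[:2]-ax)@(o[:2]-ax)-r*r
        D=b*b-4*a*c
        k=(-b-np.sqrt(max(D,0)))/(2*a); X=o+k*d
        t=R.inv().apply(X-p); res.append((D>0,np.degrees(np.arctan2(X[1]-ax[1],X[0]-ax[0])).round(1),X.round(4)))
    return res
E
python3 - <<'E'
from dash import *
w=cams.get_image("wrist")
print(dash(w,210+445/7,190+230/7)); 
ims=[cv2.imread(f"pics/{n}.png")[:450,:450] for n in("m1","m2","m3")]
z=[cv2.resize(i[120:320,120:340],None,fx=1.2*1.0,fy=1.2,interpolation=2) for i in ims]
cv2.imwrite("pics/cmp.png",np.hstack(z))
E
```

```text
[(np.True_, np.float64(75.8), array([0.6375, 0.0956, 0.1314])), (np.False_, np.float64(60.8), array([0.6402, 0.0942, 0.1238]))]
```

View pics/cmp.png

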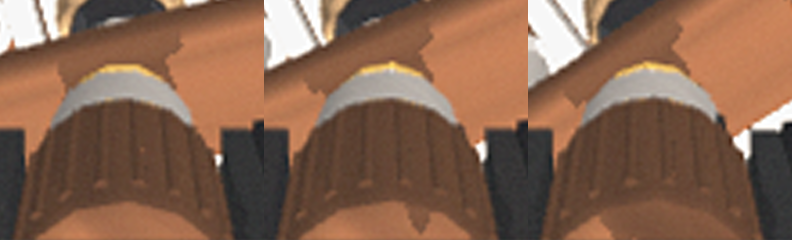

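Run:
```python
import cv2
i=cv2.imread("pics/w9.png")[165:245,210:300]; cv2.imwrite("pics/w9z.png",cv2.resize(i,None,fx=8,fy=7,interpolation=2))
i=cv2.imread("pics/w8.png")[240:320,210:300]; cv2.imwrite("pics/w8z.png",cv2.resize(i,None,fx=8,fy=7,interpolation=2))
```

```text
(no output)
```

View pics/w9z.png

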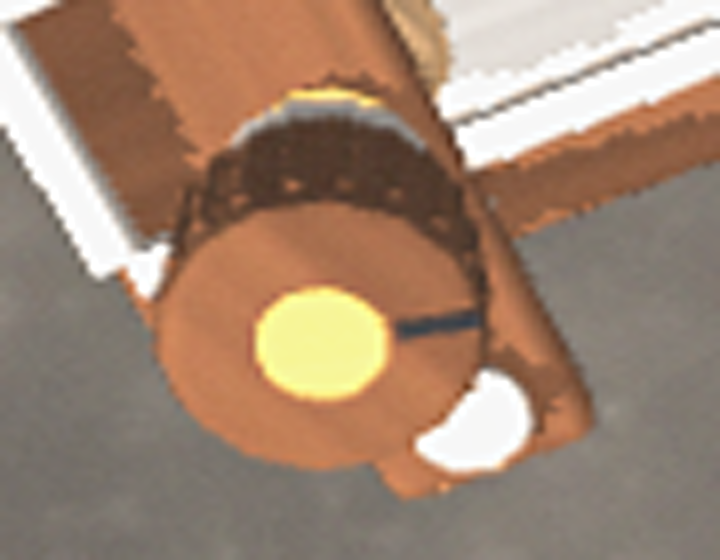

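View pics/w8z.png

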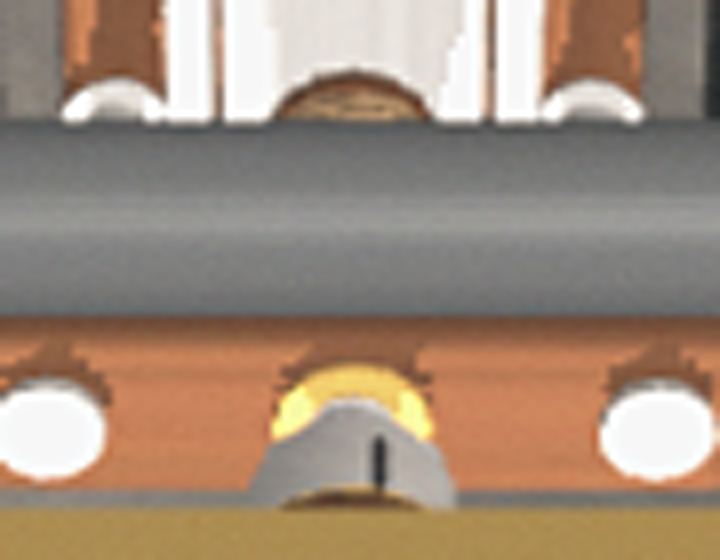

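Request:
carry_out(rows=[{"offset": [0, 0, -0.0004], "rot": [0, 0, 0], "gripper": 0.3}, {"offset": [0, 0, 0], "rot": [0, 0, 6], "gripper": 0.3}, {"offset": [0, 0, 0], "rot": [0, 0, 0], "gripper": 0.3}, {"offset": [0, 0, 0], "rot": [0, 0, 0], "gripper": 0.3}])

```text
time: 22.95
position: [0.6343, 0.0827, 0.155]
tool_rot: [1.226, 2.892, 0.003]
ft_force: [4.0, 5.4, 1.5]
grip_width: 0.366
```

Run:
```python
from dash import *
plan([.633,.082,.161],134)
w=cams.get_image("wrist")
cv2.imwrite("pics/w14.png",cv2.resize(w["img"][190:270,210:310,::-1],None,fx=7,fy=7,interpolation=2))
```

```text
now [0.6343 0.0827 0.155 ] yaw 134.06 tilt 0.13
offset tool total [ 0.0004 -0.0014 -0.006 ] rot total deg [ 0.12 -0.02  0.06] dist 0.0061
q7 0.4530012507710248 F [4.02 5.36 1.52] M [ 1.318 -0.809  0.074] w 0.3662 t 22.95
```

View pics/w14.png

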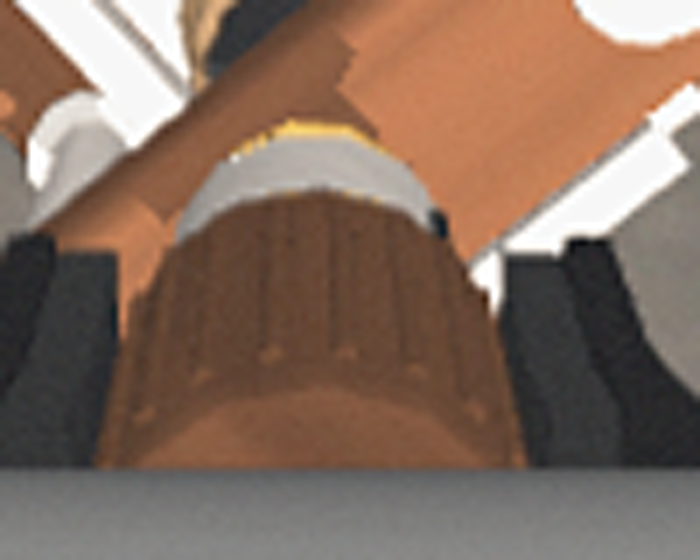

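Request:
carry_out(rows=[{"offset": [0, 0, 0], "rot": [0, 0, 0], "gripper": 0.45}, {"offset": [0, 0, 0], "rot": [0, 0, 0], "gripper": 0.6}, {"offset": [0, 0, 0], "rot": [0, 0, 0], "gripper": 0.75}, {"offset": [0, 0, 0], "rot": [0, 0, 0], "gripper": 0.75}, {"offset": [0, 0, -0.02], "rot": [0, 0, 0], "gripper": 0.75}, {"offset": [0, 0, -0.04], "rot": [0, 0, 0], "gripper": 0.75}, {"offset": [0, 0, -0.04], "rot": [0, 0, 0], "gripper": 0.75}, {"offset": [0, 0, 0], "rot": [0, 0, 0], "gripper": 0.75}, {"offset": [0, 0, 0], "rot": [0, 0, 0], "gripper": 0.75}])

```text
time: 24.12
position: [0.6337, 0.0813, 0.2555]
tool_rot: [1.23, 2.89, -0.0]
ft_force: [0.2, 0.2, 0.3]
grip_width: 0.753
```

Run:
```python
from dash import *
plan([.633,.082,.161],134)
w=cams.get_image("wrist");t=cams.get_image("top")
cv2.imwrite("pics/w15.png",cv2.resize(w["img"][150:250,200:310,::-1],None,fx=7,fy=6,interpolation=2))
crop(t,185,140,60,70,8,"pics/t15.png")
```

```text
now [0.6337 0.0813 0.2555] yaw 133.9 tilt 0.04
offset tool total [ 0.0011 -0.      0.0945] rot total deg [ 0.01  0.04 -0.1 ] dist 0.0945
q7 0.4763172523984464 F [0.19 0.21 0.26] M [ 0.058 -0.14   0.074] w 0.7526 t 24.12
```

View pics/w15.png

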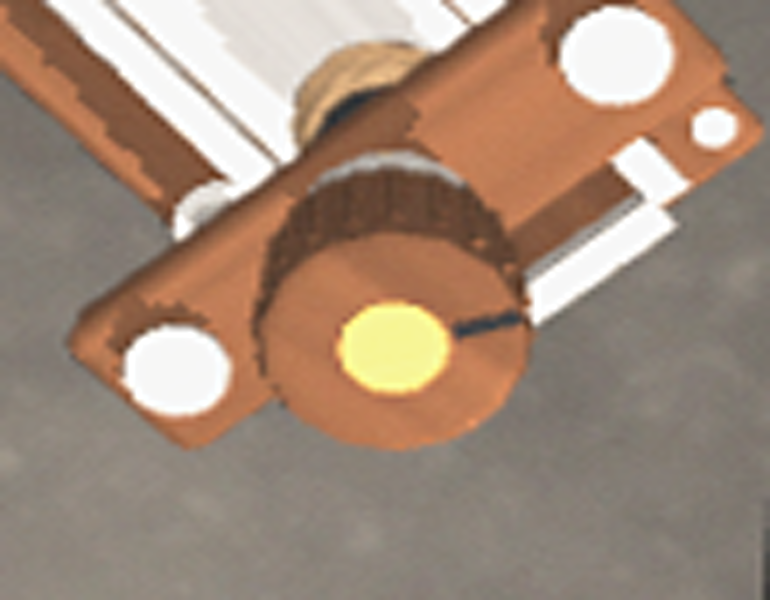

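Request:
carry_out(rows=[{"offset": [0.0189, 0.0255, 0], "rot": [0, 0, 0], "gripper": 0.75}, {"offset": [0.0189, 0.0255, 0], "rot": [0, 0, 0], "gripper": 0.75}, {"offset": [0.0189, 0.0255, 0], "rot": [0, 0, 0], "gripper": 0.75}, {"offset": [0.0189, 0.0255, 0], "rot": [0, 0, 0], "gripper": 0.75}, {"offset": [0, 0, 0], "rot": [0, 0, 9], "gripper": 0.75}, {"offset": [0, 0, 0], "rot": [0, 0, 9], "gripper": 0.75}, {"offset": [0, 0, 0], "rot": [0, 0, 9], "gripper": 0.75}, {"offset": [0, 0, 0], "rot": [0, 0, 9], "gripper": 0.75}, {"offset": [0, 0, 0], "rot": [0, 0, 9], "gripper": 0.75}, {"offset": [0, 0, 0], "rot": [0, 0, 9], "gripper": 0.75}])

```text
time: 25.48
position: [0.6543, 0.2062, 0.2534]
tool_rot: [-2.413, -2.01, 0.004]
ft_force: [-0.3, 0.1, -0.1]
grip_width: 0.752
```

Run:
```python
from dash import *
plan([.633,.082,.161],80)
w=cams.get_image("wrist");s=cams.get_image("scene")
cv2.imwrite("pics/w16f.png",w["img"][:,:,::-1])
crop(s,130,120,110,110,5,"pics/s16.png")
print(proj(w,[.6335,.082,.138]))
```

```text
now [0.6543 0.2062 0.2534] yaw 79.61 tilt 0.16
offset tool total [-0.1259  0.0017  0.0925] rot total deg [-0.14  0.08 -0.39] dist 0.1563
q7 -0.6345027132756088 F [-0.32  0.13 -0.06] M [-0.031 -0.094 -0.014] w 0.7522 t 25.48
(np.float64(256.1720999805954), np.float64(308.33254215533407))
```

View pics/w16f.png

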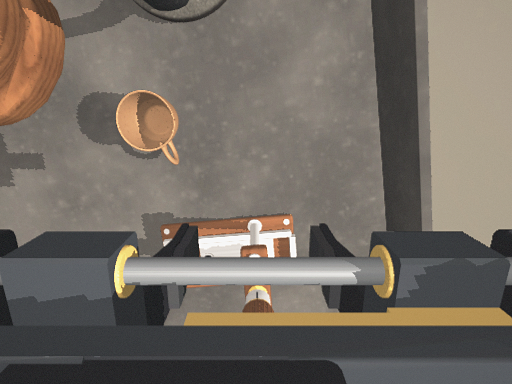

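View pics/s16.png

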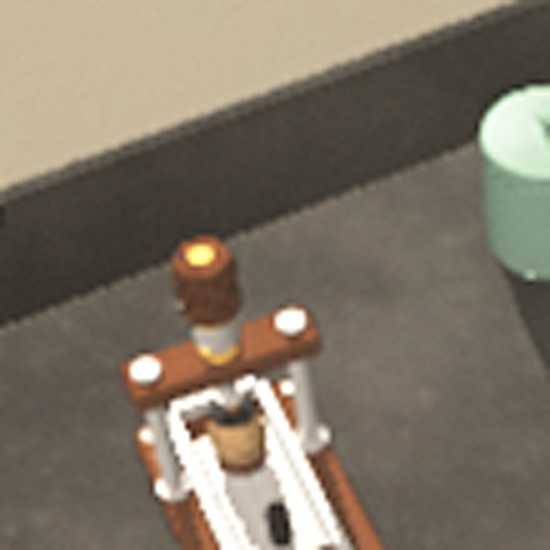

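Run:
```python
import cv2
i=cv2.imread("pics/w16f.png")[235:320,210:310]; cv2.imwrite("pics/w16z.png",cv2.resize(i,None,fx=8,fy=7,interpolation=2))
```

```text
(no output)
```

View pics/w16z.png

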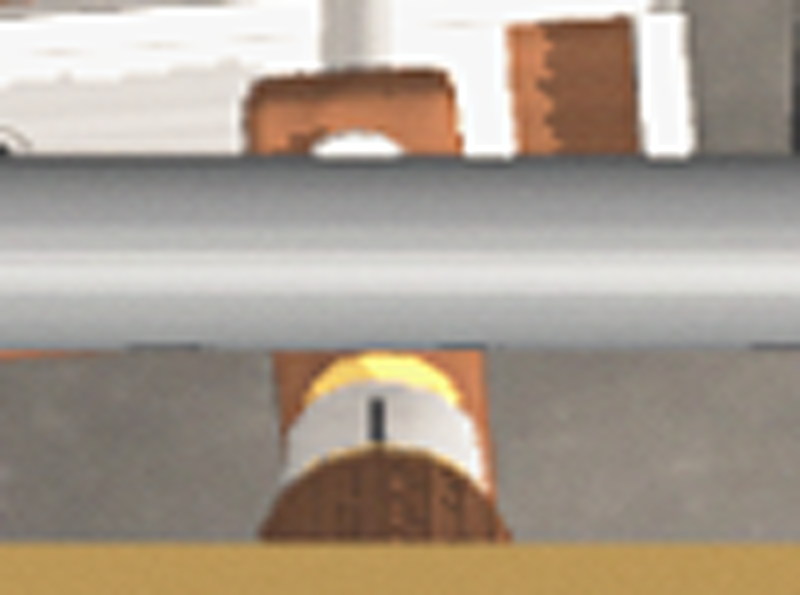

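Run:
```python
from h import *
# reconstruct wrist camera from tool pose: constants from a current picture
w=cams.get_image("wrist"); p,R,s=pose()
Rc=np.array(w["R"]); c=-Rc.T@np.array(w["t"])
off=R.inv().apply(c-p); rel=Rc@R.as_matrix()
def cam(p,yaw):
    T=down(yaw); R2=rel@T.as_matrix().T; return dict(w,R=R2,t=-R2@(np.array(p)+T.apply(off)))
def az(d,a,b,z):
    A=atz(d,*a,z);B=atz(d,*b,z);v=(B-A); return np.degrees(np.arctan2(v[1],v[0])).round(1),np.linalg.norm(v).round(4),A.round(4)
d9=cam([.6326,.0828,.2474],-120.1); d15=cam([.6337,.0813,.2555],133.9)
print(az(d9,(210+320/8,165+343/7),(210+478/8,165+320/7),.190))
print(az(d9,(210+398/8,165+331/7),(210+478/8,165+320/7),.190))
print(az(d15,(200+393/7,150+347/6),(200+520/7,150+317/6),.184))
print(az(d15,(200+457/7,150+332/6),(200+520/7,150+317/6),.184))
```

```text
(np.float64(159.7), np.float64(0.0149), array([0.6358, 0.082 , 0.19  ]))
(np.float64(159.2), np.float64(0.0075), array([0.6289, 0.0844, 0.19  ]))
(np.float64(59.9), np.float64(0.0148), array([0.6353, 0.0817, 0.184 ]))
(np.float64(60.1), np.float64(0.0073), array([0.6391, 0.0882, 0.184 ]))
```

Run:
```python
from bench import workorder
print(workorder.close_job())
```

```text
the job is handed in; nothing more can be done
None
```

The walnut is clamped in the holder, the knob has slipped about 0.43 rad, and I handed the job in at about 25.5 s. Handing in returned no verdict, so these figures are my own measurements.

- **Walnut:** I took the farthest of the four matching walnuts lying on the worktop, at about (0.446, -0.281). The paler nuts in the wooden bowl are farther from the base, but I ruled them out as decor. I set the nut in the cup and let go; the wrist picture put it 69 mm from the pin, against a nominal 70 mm.
- **Carriage:** I pinched the pin and slid the carriage about 88 mm until it met its stop, with the push force rising to 6.6 N.
- **Screw:** I turned the knob clockwise while following it down, and contact came after about 75–80° of barrel turn. I pressed down on the knob with up to about 6 N for a moment as it began to slip, then eased that to 1.5 N before letting go.
- **Slip:** With the hand clear, both dashes started at an azimuth of about 160°. The knob dash then read 60° and the barrel dash about 84.5°. That is about 24.5° of slip, or 0.43 rad, give or take 0.05, inside the required 0.2–0.65.
- **Final state:** In the last pictures the foot rests on the nut, the carriage is home and the robot touches nothing. The espresso cup stands where it was. I did not look again at the glass and salt shaker, but the arm never worked near them after the start.

Three readings were weak or disagreed:
- The clamping force cannot be measured directly.
- The turning moment stayed mostly within sensor noise, so I judged contact from the halted sinking, the vertical force and the dashes.
- The hand itself turned 106° against the knob's 100°, so the pads slid by about 6°.

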